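# Put the pastries out with their own kind

## Task

A mixed tray has come through from the bakehouse. Take the ring doughnut, the éclair, the round bun and the layered slice off the long metal tray, one after another, and put each on the gold display tray that already holds its own kind, gently and right way up in the middle of the free place, the éclair and the slice each lying parallel to its neighbours. The croissant has no display tray yet: leave it lying where it is.

Things in the scene. Friction and masses are not known exactly. Their poses are not given: they have to be found in the camera images.
- sheet: long bakery tray of plain aluminium, 150 (x) x 490 (y) mm, fixed; origin at the centre of its underside on the counter, z up; floor 3 mm above the origin, lip 12 mm high (14 mm with its rolled edge); the five loose pastries start on it in one row along its y axis, about 96 mm apart, in any order
- doughnut: loose ring doughnut, brown dough with a chocolate-coated top: 68 mm across, 26 mm high, hole 16 mm wide, a round tube that is widest 13 mm above its underside; about 60 g; origin at the centre of its underside, z up
- eclair: loose éclair, brown dough with a chocolate-coated top: a straight finger 100 mm long (its x axis), 36 mm wide (y), 36 mm high, flat underneath; about 70 g; origin at the centre of its underside, z up; either end may lead
- bun: loose round filled bun without a hole, brown dough with a chocolate-coated top: 66 mm across between 8 and 22 mm above its underside, domed above that to 44 mm high; about 75 g; origin at the centre of its underside, z up
- slice: loose layered cream slice, a straight-sided bar of pastry and cream layers with a chocolate-coated top and fine icing lines: 84 mm long (its x axis), 56 mm wide (y), 36 mm high; about 90 g; origin at the centre of its underside, z up; either end may lead
- croissant: loose plain croissant, a crescent about 112 mm long (its x axis) and 56 mm wide (y), 40 mm high; to be left alone; origin under its middle, z up
- doughnut_tray: gold card tray with scalloped edge, 120 (x) x 165 (y) mm, fixed; origin at the centre of its underside, z up; floor 3 mm above the origin, rim 6 mm high; it already holds one ring doughnut, centred at y = -43 mm (stuck fast); its free place, for the new one, is centred at x = 0, y = +40 mm (tray's frame)
- eclair_tray: gold card tray with scalloped edge, 120 (x) x 165 (y) mm, fixed; origin at the centre of its underside, z up; floor 3 mm above the origin, rim 6 mm high; it already holds two éclairs lying along x, centred at y = -58 and -16 mm (stuck fast); its free place, for the new one, is centred at x = 0, y = +48 mm; lie it along x like them (tray's frame)
- bun_tray: gold card tray with scalloped edge, 120 (x) x 165 (y) mm, fixed; origin at the centre of its underside, z up; floor 3 mm above the origin, rim 6 mm high; it already holds one round bun, centred at y = +43 mm (stuck fast); its free place, for the new one, is centred at x = 0, y = -40 mm (tray's frame)
- slice_tray: gold card tray with scalloped edge, 120 (x) x 165 (y) mm, fixed; origin at the centre of its underside, z up; floor 3 mm above the origin, rim 6 mm high; it already holds one slice lying along x, centred at y = +46 mm (stuck fast); its free place, for the new one, is centred at x = 0, y = -38 mm; lie it along x likewise (tray's frame)
There are look-alikes about, which are no part of the job. Leave any red look-alike of the bun alone.

How it is judged:
By the outcome, as a careful person would: the job done as asked, in the order asked, and still so for the second after the job is handed in, with the robot touching nothing.
It also fails if it takes over 112 s, if anything falls off the work surface, if the arm or the gripper's body presses on something with over 40 N, if the wrist force passes 120 N, or if a joint passes its speed limit or range.

## Robot

A 6-joint arm with a two-finger parallel gripper is mounted at the origin on the work surface. World frame = base frame: x ahead of the robot, y to its left, z up, the work surface at z = 0. Lengths are in m, angles in degrees, forces in N, time in s.
With the tool pointing down it reaches from about 0.4 to 0.825 m from the base axis. Payload 7 kg.
Tool frame: the origin (TCP) lies between the finger pads; the fingertips stand 11 mm ahead of it and the grasp point (between the pads) lies 8 mm behind it (r.tcp_to_tips is the distance from the TCP to the fingertips, in m); x points along the fingers, y is the direction in which the jaws open and shut, and the axes are right-handed (so a half turn about x gives the same grasp; the last joint's range is limited). The gripper opens to 88 mm and grips with 3 to 60 N. Pads are 19 mm wide; open, the fingers measure 130 mm over their backs; the gripper's body (78 mm by 193 mm) begins 47 mm behind the grasp point.
Start: joints at [79.704, 20.546, 0.682, 0, -70.136, -16.507], TCP at [0.304, 0.602, 0.238] pointing down, gripper open.
Joint ranges: [-176.03, 176.03], [-82.01, 121.73], [-58.28, 71.71], [-173.87, 95.51], [-174.79, -0.11], [-173.66, 173.66]. Speed limits (degrees/s): [136.94, 136.94, 172.46, 180, 180, 180].

## Interface

Orientations are given as [roll, pitch, yaw] about the fixed x, y, z axes, in that order (R = Rz(yaw) Ry(pitch) Rx(roll)).
In Python, from plant import r gives the robot as it stands.
- The arm moves only by the tool arm_command, never from a script. Its argument "plan" is a list of rows, each an object of numbers: "dx", "dy", "dz": the shift along the tool's x, y, z each as a share of 0.02 m, from -1 to 1; "wx", "wy", "wz": the turn, a rotation vector about the tool's x, y, z each as a share of 0.08 rad, from -1 to 1. In form: [{"dx": .., "dy": .., "dz": .., "wx": .., "wy": .., "wz": ..}, ...]. A call has 1 to 20 rows; each row shifts and turns the pose as measured when the row begins, along the tool's axes as they then stand; what a row does not reach is not made up. A row lasts 1/12 s, in which the tool goes at most 41.7 mm and 7.16 degrees, less where a joint would pass 70% of its speed; a pose out of reach is approached as far as the arm can. A call with a number of a shift or a turn outside -1 to 1 is refused whole. A call with a gripper value outside its range is refused whole. "fingers" is the closure, from -1 (fully open) to 1 (shut), so that 0 is half open, set as the call begins (left out, the last holds). The fingers move at their own pace and stop on an object; "force" is the grip in N (left out, the last holds). Time passes only in rows, so rows that do not move let the fingers close. It gives the time, the measured TCP pose, the force and the opening at its end, in the units of the state.
- r.get_state(): the state, without advancing time (a new reading comes with each control period).
- r.capture(name): name is "scene" or "top" or "wrist"; returns (picture, depth): 420x560x3 uint8, red, green, blue; 420x560 float32, m along the optical axis (not along the pixel's ray), 0 where there is no reading.
- r.camera_model(name): a dict with "vertical_fov" (degrees; the focal length in pixels is half the picture's height over the tangent of half this angle, whatever the lens; pixels are square), "cx", "cy" (the principal point, pixels), "R" (3x3) and "t" (3): a world point X has camera coordinates R X + t. Camera axes: x right, y down, z forward; pixel columns grow to the right and rows downward; lengths in m; the calibration is good to about 2 mm. The wrist camera is an equidistant fisheye: a pixel r from the principal point sees the ray r / f radians off the axis. A picture is of the moment at which its call begins: read the wrist's pose just before it. camera_model takes no time and is no camera call; for the wrist camera it gives the pose at the moment of the call.
- r.close_job(): hands the job in, once; it reports no verdict.
Trained networks look in the newest picture that a camera, given by its name, has taken for a name from the list of things; names that differ only in an ending like _2 or _b are one class to them, and where a whole thing is asked for, a point or a joint stands for the part that bears it (a point fixed in the world has none). Each returns a list of dicts, best first, with "score" (0 to 1); they miss things now and then, are a little off and sometimes report something else, mostly with a low value. They report only what shows in the picture. A call takes as long as a camera call. They do not tell look-alikes from the thing itself.
- r.cut_out(camera, query): "mask" (420x560 bool, what is visible of it) and "bbox" ([left, top, width, height] in pixels, round what is visible of it).
- r.spot_point(camera, query): "centre" ([column, row] in pixels: a listed point, or the origin of a listed thing).
The state is a dict: "time_s": time; "joints": joint angles; "qd": joint speeds; "joint_torque": joint torques, N m; "tcp_pos": TCP position; "eef_rot": TCP orientation; "contact_force": force on the tool from outside, world axes, zero at the start; "moment": the same for the moment, N m; "gripper_width": finger opening in m.
Only numpy, scipy, OpenCV 4.12 (cv2) and the standard library are available. Lean on these libraries where they do the work, as an engineer would, in place of code of your own. Each camera call takes 0.05 s, during which the arm holds its last target.

## Working session

There is one attempt and no reset: what is moved stays moved. The work goes in short steps, Python scripts to look and compute and a tool call to move; the robot and the scene stay as the last step left them, time stands still between calls to the robot, and variables do not carry over. Pictures are saved under pics/ and viewed, and the job is handed in when it is done.

Besides the shell and the picture viewer there is one more tool, called as name(argument=value, ...), one argument or row to a line, values as JSON. arm_command: Moves the arm, as the interface text tells. Shift numbers are shares of 0.02 m and turn numbers shares of 0.08 rad, none past 1 either way. Its arguments: {"type":"object","properties":{"plan":{"type":"array","items":{"type":"object","properties":{"dx":{"type":"number"},"dy":{"type":"number"},"dz":{"type":"number"},"wx":{"type":"number"},"wy":{"type":"number"},"wz":{"type":"number"}}}},"fingers":{"type":"number"},"force":{"type":"number"}},"required":["plan"]}

```bash
ls; mkdir -p pics
cat > h.py <<'E'
import numpy as np, cv2
from plant import r
def save(n,img,s=1):
    cv2.imwrite('pics/'+n,cv2.resize(img[:,:,::-1],None,fx=s,fy=s,interpolation=cv2.INTER_CUBIC))
def cloud(name,d,m):
    f=210/np.tan(np.radians(m['vertical_fov'])/2)
    v,u=np.mgrid[0:420,0:560]
    x=(u-m['cx'])/f*d; y=(v-m['cy'])/f*d
    P=np.stack([x,y,d],-1)
    return (P-np.array(m['t']))@np.array(m['R'])
E
python3 - <<'E'
from h import *
for n in ['scene','top']:
    p,d=r.capture(n); m=r.camera_model(n); save(n+'0.png',p,1.4); np.savez(n+'0.npz',p=p,d=d,**m); print(n,m)
print(r.get_state())
E
```

```text
pics
scene {'vertical_fov': 47.62859739799171, 'cx': 279.4610323807694, 'cy': 218.20371171946027, 'R': array([[ 0.61586449,  0.78782969, -0.00594236],
       [ 0.57094218, -0.45149057, -0.68569767],
       [-0.5428959 ,  0.41890411, -0.72786221]]), 't': array([-0.34436568, -0.28822436,  1.32753792])}
top {'vertical_fov': 51.65612750046525, 'cx': 283.8752064759895, 'cy': 204.31973605192832, 'R': array([[ 0.01714436, -0.99983844, -0.00540129],
       [-0.99175287, -0.01631898, -0.12712173],
       [ 0.12701305,  0.00753617, -0.99187242]]), 't': array([0.01240743, 0.52682632, 1.14260091])}
{'time_s': 0.1, 'joints': array([ 7.97027682e+01,  2.05883260e+01,  6.39671039e-01, -1.53512820e-02,
       -7.01364084e+01, -1.65072636e+01]), 'qd': array([ 0.01331713, -0.05293497,  0.17526765,  0.08529775,  0.04441542,
        0.02752085]), 'joint_torque': array([-1.36026883e-03, -5.84165347e+01,  2.93748826e+01,  7.01532885e+00,
        1.01840752e-02, -5.22962887e-05]), 'tcp_pos': array([0.30423371, 0.60208839, 0.23671756]), 'eef_rot': array([  96.87931141,   89.9137207 , -109.93041081]), 'contact_force': array([-0.42580957, -0.24670263, -0.68696167]), 'moment': array([ 0.00141978,  0.08806765, -0.09790458]), 'gripper_width': 0.08745021783489285}
```

View pics/scene0.png

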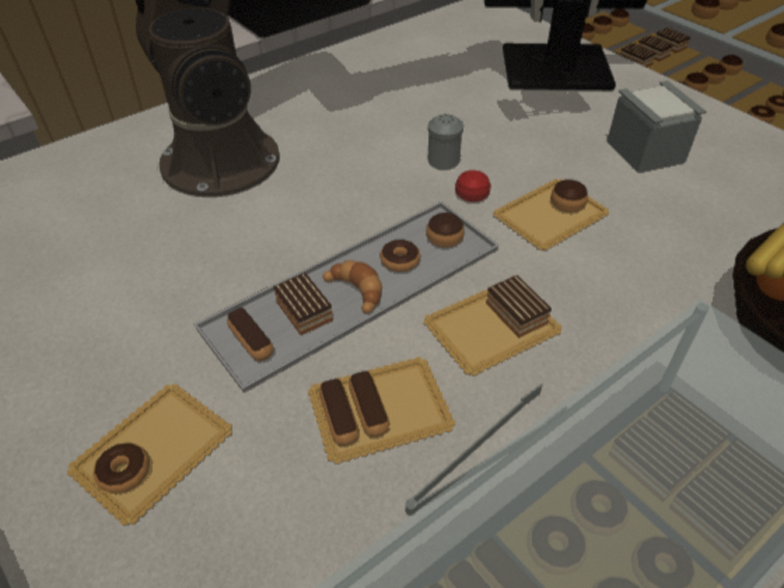

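View pics/top0.png

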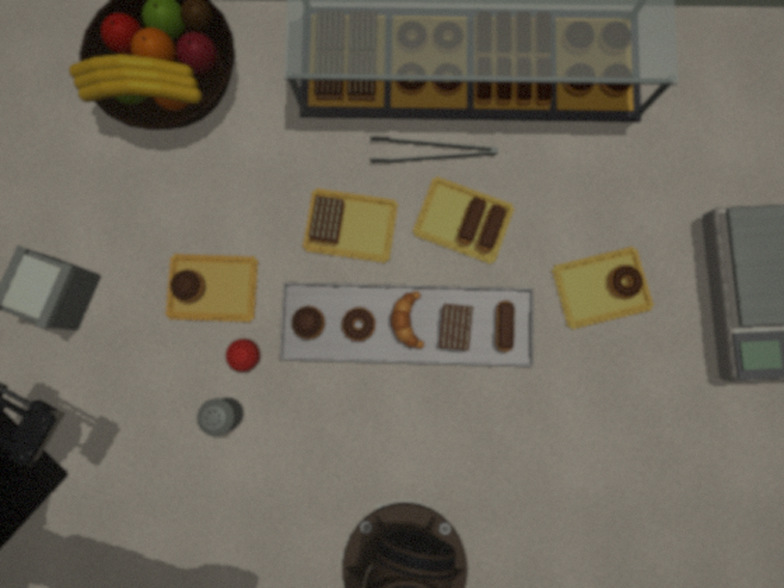

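The scene view shows the sheet running from the éclair at (250,333) to the bun at (445,229). The row in the top view (784 px wide) is bun (308,322), doughnut (358,324), croissant (407,320), slice (455,327) and éclair (505,326). The trays are bun (212,288), slice (350,225), éclair (463,220) and doughnut (602,288). The red ball at (243,355) is the look-alike, so I'll leave it. Next I'll measure with the networks.

```bash
cat > meas.py <<'E'
from h import *
import pickle
res={}
out=[]
for cam in ['top','scene']:
    p,d=r.capture(cam); m=r.camera_model(cam); W=cloud(cam,d,m)
    vis=p.copy()
    for q in ['doughnut','eclair','bun','slice','croissant','sheet','doughnut_tray','eclair_tray','bun_tray','slice_tray']:
        L=r.cut_out(cam,q)
        for k in L[:5]:
            mk=k['mask']&(d>0)
            P=W[mk]
            if len(P)<20: continue
            ztop=np.percentile(P[:,2],95)
            xy=(P[:,:2]*1000).astype(np.float32)
            (cx,cy),(w,h),a=cv2.minAreaRect(xy)
            med=np.median(P,0)
            print(cam,q,round(k['score'],2),k['bbox'],'med',(med*1000).round(0),'ztop',round(ztop*1000),'rect',round(cx),round(cy),round(w),round(h),round(a,1))
            out.append((cam,q,k['score'],k['bbox'],k['mask']))
pickle.dump(out,open('cut.pkl','wb'))
print(r.get_state()['time_s'])
E
python3 meas.py
```

```text
top doughnut 0.64 [248.1, 221.7, 18.6, 23.2] med [451.  98.  28.] ztop 33 rect 451 99 60 61 0.2
top eclair 0.58 [354.0, 217.4, 13.3, 38.1] med [ 452. -184.   37.] ztop 42 rect 454 -185 99 36 2.8
top bun 0.83 [162.8, 241.8, 28.7, 23.9] med [388. 316.  39.] ztop 46 rect 389 317 62 55 0.8
top bun 0.61 [211.4, 218.3, 21.7, 22.5] med [453. 191.  41.] ztop 49 rect 452 193 64 59 1.9
top slice 0.78 [313.2, 216.1, 25.8, 36.1] med [450. -90.  39.] ztop 42 rect 450 -93 60 84 85.1
top slice 0.41 [394.7, 174.5, 70.8, 62.1] med [ 533. -381.    4.] ztop 29 rect 536 -383 137 182 15.2
top slice 0.24 [245.5, 219.4, 24.6, 25.7] med [451.  98.  27.] ztop 32 rect 451 99 65 67 1.6
top croissant 0.83 [281.5, 207.3, 22.6, 40.5] med [462.   6.  35.] ztop 44 rect 464 5 108 57 4.0
top croissant 0.23 [353.3, 221.0, 12.8, 33.2] med [ 451. -183.   37.] ztop 42 rect 453 -184 92 33 2.2
top sheet 0.93 [197.3, 202.4, 184.3, 56.8] med [454.  10.   3.] ztop 14 rect 456 4 502 160 89.1
top doughnut_tray 0.64 [394.4, 173.6, 73.9, 60.8] med [ 533. -383.    4.] ztop 29 rect 535 -384 134 183 14.9
top eclair_tray 0.93 [292.4,
[... 599 characters left out ...]
117.9, 23.7, 24.5] med [405. 309.  31.] ztop 44 rect 377 338 65 117 43.0
scene croissant 0.83 [229.9, 185.6, 43.5, 37.3] med [474.   0.  29.] ztop 41 rect 458 3 128 59 4.4
scene sheet 0.6 [142.0, 147.0, 215.0, 134.3] med [476. -27.   3.] ztop 13 rect 450 11 506 172 89.4
scene doughnut_tray 0.59 [47.8, 273.6, 117.4, 102.0] med [ 545. -388.    4.] ztop 29 rect 534 -381 140 182 14.1
scene eclair_tray 0.8 [221.0, 256.7, 103.6, 74.6] med [ 680. -118.    4.] ztop 39 rect 666 -105 182 142 70.5
scene bun_tray 0.8 [352.3, 129.1, 82.4, 49.6] med [535. 392.   4.] ztop 42 rect 522 396 188 141 88.1
scene slice_tray 0.73 [302.3, 198.2, 97.8, 70.5] med [664. 121.   4.] ztop 40 rect 654 124 186 137 80.8
1.2
```

```bash
cat > rect.py <<'E'
from h import *
def rect(cam,z,x0,x1,y0,y1,s=1000):
    D=np.load(cam+'0.npz'); f=210/np.tan(np.radians(float(D['vertical_fov']))/2)
    R,t=D['R'],D['t']
    # image rows: x from x1 down ; cols: y from y1 down
    X,Y=np.meshgrid(np.arange(x1,x0,-1/s),np.arange(y1,y0,-1/s),indexing='ij')
    P=np.stack([X,Y,np.full_like(X,z)],-1)@R.T+t
    u=P[...,0]/P[...,2]*f+D['cx']; v=P[...,1]/P[...,2]*f+D['cy']
    return cv2.remap(D['p'],u.astype(np.float32),v.astype(np.float32),cv2.INTER_CUBIC)
def pt(x,y,x1,y1,s=1000): return (int(round((y1-y)*s)),int(round((x1-x)*s)))
E
cat > ov.py <<'E'
from rect import *
T={'doughnut_tray':(535,-383,14.7),'eclair_tray':(668,-106,-19.7),'bun_tray':(522,394,-1.8),'slice_tray':(653,122,-8)}
rows=[]
for cam in ['top','scene']:
    ims=[]
    for n,(x,y,a) in T.items():
        # tray rim z .006
        b=(x/1000-.11,x/1000+.11,y/1000-.11,y/1000+.11)
        im=rect(cam,.005,*b,s=900).copy()
        c,s_=np.cos(np.radians(a)),np.sin(np.radians(a))
        for (hx,hy) in [(60,82.5)]:
            q=[pt((x+c*i-s_*j)/1000,(y+s_*i+c*j)/1000,b[1],b[3],900) for i,j in [(-hx,-hy),(hx,-hy),(hx,hy),(-hx,hy)]]
            cv2.polylines(im,[np.array(q)],True,(0,0,255),1)
        ims.append(im)
    rows.append(np.hstack(ims))
o=np.vstack(rows); print(o.shape); save('ov1.png',o,790/o.shape[1])
E
python3 ov.py
```

```text
(396, 792, 3)
```

View pics/ov1.png

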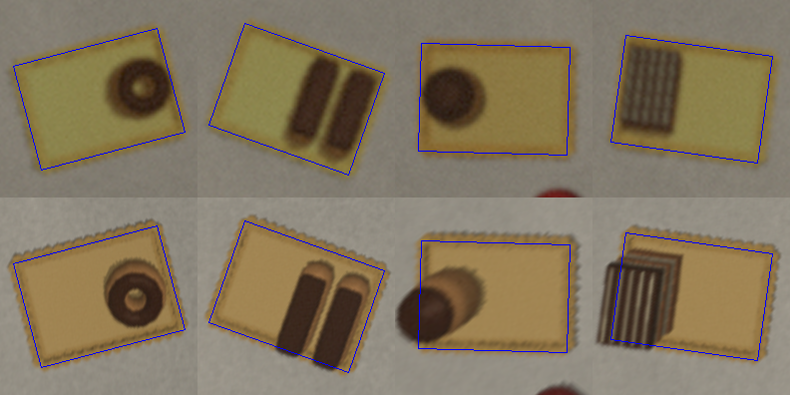

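```bash
cat >> h.py <<'E'
from scipy.spatial.transform import Rotation as Ro
def tool(s=None):
    s=s or r.get_state()
    return np.array(s['tcp_pos']), Ro.from_euler('xyz',s['eef_rot'],degrees=True).as_matrix()
def goto(x,y,z,jaw=None):
    """mm target, jaw axis world azimuth deg (mod 180). prints tool-frame shares totals"""
    s=r.get_state(); p,R=tool(s)
    d=R.T@(np.array([x,y,z])/1000-p)/.02
    az=np.degrees(np.arctan2(R[1,1],R[0,1]))
    print('t %.2f tcp'%s['time_s'],(p*1000).round(1),'jaw az %.1f'%az,'w %.1f'%(s['gripper_width']*1000),'tilt',R[:,0].round(3),'j6 %.0f j1 %.0f'%(s['joints'][5],s['joints'][0]),'F',np.round(s['contact_force'],1))
    if jaw is not None:
        e=(jaw-az+90)%180-90
        Rz=np.array([[np.cos(np.radians(jaw if abs(((jaw-az+180)%360)-180)<=90 else jaw+180)),0,0],[0,0,0],[0,0,0]])
        a=np.radians(az+e); yj=np.array([np.cos(a),np.sin(a),0]); xj=np.array([0,0,-1.]); Rt=np.stack([xj,yj,np.cross(xj,yj)],1)
        w=Ro.from_matrix(R.T@Rt).as_rotvec()/.08
        print('rot shares',w.round(2)); d2=Rt.T@(np.array([x,y,z])/1000-p)/.02
        print('shift now-frame',d.round(2),' after-turn frame',d2.round(2))
    else: print('shift',d.round(2))
E
python3 - <<'E'
from h import *
goto(452,98,150,0)
m=r.camera_model('wrist'); print(m)
p,R=tool(); print(R.round(2)); C=-m['R'].T@m['t']; print('cam in tool',(R.T@(C-p)).round(3),'cam axes in tool',(R.T@m['R'].T).round(3))
p,d=r.capture('wrist'); save('w0.png',p,1.4)
E
```

```text
t 1.20 tcp [304.4 602.5 237.6] jaw az -116.8 w 87.6 tilt [-0.  0. -1.] j6 -17 j1 80 F [ 0.5 -0.6 -0.4]
rot shares [13.79  0.    0.  ]
shift now-frame [  4.38  19.18 -17.96]  after-turn frame [  4.38  -7.38 -25.22]
{'vertical_fov': 65.70646984690485, 'cx': 282.71082600623294, 'cy': 205.05924144819227, 'R': array([[-4.50742220e-01, -8.92654149e-01, -1.49332475e-04],
       [-8.55659597e-01,  4.32014292e-01,  2.84974219e-01],
       [-2.54318905e-01,  1.28577690e-01, -9.58535170e-01]]), 't': array([ 0.6753397 , -0.03480607,  0.38959199])}
[[-0.   -0.45 -0.89]
 [ 0.   -0.89  0.45]
 [-1.   -0.    0.  ]]
cam in tool [-0.146 -0.    -0.077] cam axes in tool [[ 0.    -0.285  0.959]
 [ 1.     0.    -0.   ]
 [-0.     0.959  0.285]]
```

View pics/w0.png

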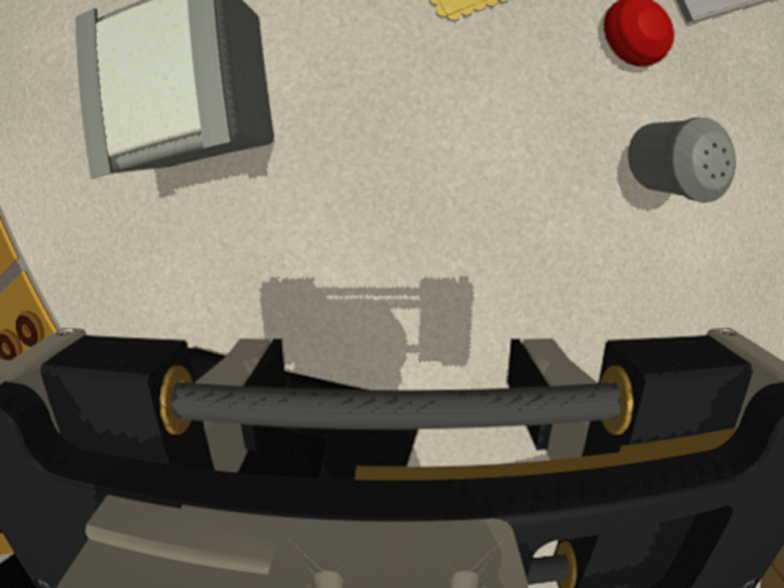

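arm_command(
  plan=[
    {"dx": 0.1, "dy": 0.2, "dz": -1, "wx": 0.7},
    {"dx": 0.1, "dy": 0.2, "dz": -1, "wx": 0.7},
    {"dx": 0.1, "dy": 0.2, "dz": -1, "wx": 0.7},
    {"dx": 0.1, "dy": 0.2, "dz": -1, "wx": 0.7},
    {"dx": 0.1, "dy": 0.2, "dz": -1, "wx": 0.7},
    {"dx": 0.1, "dy": 0.2, "dz": -1, "wx": 0.7},
    {"dx": 0.1, "dy": 0.2, "dz": -1, "wx": 0.7},
    {"dx": 0.1, "dy": 0.2, "dz": -1, "wx": 0.7},
    {"dx": 0.1, "dy": 0.2, "dz": -1, "wx": 0.7},
    {"dx": 0.1, "dy": 0.2, "dz": -1, "wx": 0.7},
    {"dx": 0.1, "dy": 0.2, "dz": -1, "wx": 0.7},
    {"dx": 0.1, "dy": 0.2, "dz": -1, "wx": 0.7},
    {"dx": 0.1, "dy": 0.2, "dz": -1, "wx": 0.7},
    {"dx": 0.1, "dy": 0.2, "dz": -1, "wx": 0.7},
    {"dx": 0.1, "dy": 0.2, "dz": -1, "wx": 0.7},
    {"dx": 0.1, "dy": 0.2, "dz": -1, "wx": 0.7},
    {"dx": 0.1, "dy": 0.2, "dz": -1, "wx": 0.7},
    {"dx": 0.1, "dy": 0.2, "dz": -1, "wx": 0.7},
    {"dx": 0.1, "dy": 0.2, "dz": -1, "wx": 0.7},
    {"dx": 0.1, "dy": 0.2, "dz": -1, "wx": 0.7},
  ],
  fingers=-0.77,
  force=7,
)

```text
schema error: expected keys dx, dy, dz, wx, wy, wz
```

```bash
cat >> h.py <<'E'
def px2plane(m,u,v,z):
    f=210/np.tan(np.radians(m['vertical_fov'])/2)
    x=np.asarray(u,float)-m['cx']; y=np.asarray(v,float)-m['cy']; rr=np.hypot(x,y)+1e-9; th=rr/f
    ray=np.stack([np.sin(th)*x/rr,np.sin(th)*y/rr,np.cos(th)],-1)@m['R']
    C=-m['R'].T@m['t']
    return C+ray*((z-C[2])/ray[...,2])[...,None]
def wproj(m,P):
    f=210/np.tan(np.radians(m['vertical_fov'])/2)
    X=np.asarray(P)@m['R'].T+m['t']; rr=np.hypot(X[...,0],X[...,1])+1e-12; th=np.arctan2(rr,X[...,2])*f
    return th*X[...,0]/rr+m['cx'], th*X[...,1]/rr+m['cy']
def wrect(p,m,z,x0,x1,y0,y1,s=1000):
    X,Y=np.meshgrid(np.arange(x1,x0,-1/s),np.arange(y1,y0,-1/s),indexing='ij')
    u,v=wproj(m,np.stack([X,Y,np.full_like(X,z)],-1))
    return cv2.remap(p,u.astype(np.float32),v.astype(np.float32),cv2.INTER_CUBIC)
def wcloud(d,m):
    f=210/np.tan(np.radians(m['vertical_fov'])/2)
    v,u=np.mgrid[0:420,0:560]; x=u-m['cx'];y=v-m['cy'];rr=np.hypot(x,y)+1e-9;th=rr/f
    P=np.stack([np.tan(th)*x/rr*d,np.tan(th)*y/rr*d,d],-1)
    return (P-m['t'])@m['R']
def wlook(qs,name):
    m=r.camera_model('wrist'); p,d=r.capture('wrist'); save(name+'.png',p,1.4); np.savez(name+'.npz',p=p,d=d,**m)
    W=wcloud(d,m)
    for q in qs:
        for k in r.cut_out('wrist',q)[:3]:
            P=W[k['mask']&(d>0)]
            if len(P)<30: continue
            zt=np.percentile(P[:,2],90)
            xy=(P[P[:,2]>.006][:,:2]*1000).astype(np.float32) if 'tray' not in q else (P[:,:2]*1000).astype(np.float32)
            if len(xy)<30: continue
            # trimmed rect
            (cx,cy),(w,h),a=cv2.minAreaRect(xy)
            print(q,round(k['score'],2),np.round(k['bbox']),'med',(np.median(P,0)*1000).round(0),'ztop',round(zt*1000),'rect',round(cx,1),round(cy,1),round(w),round(h),round(a,1))
    return m,p,d
E
python3 - <<'E'
from h import *
goto(452,98,150,0)
wlook(['doughnut','bun'],'w1')
E
```

```text
t 1.25 tcp [304.4 602.4 237.6] jaw az -116.8 w 87.5 tilt [-0. -0. -1.] j6 -17 j1 80 F [ 0.4 -0.2  1. ]
rot shares [13.79 -0.   -0.  ]
shift now-frame [  4.38  19.18 -17.96]  after-turn frame [  4.38  -7.38 -25.22]
doughnut 0.32 [480.   0.  68.  16.] med [389. 216.   2.] ztop 13 rect 383.1 191.3 125 22 78.8
bun 0.95 [427.   0.  52.  49.] med [389. 335.  36.] ztop 42 rect 388.1 325.0 61 58 67.7
```

View pics/w1.png

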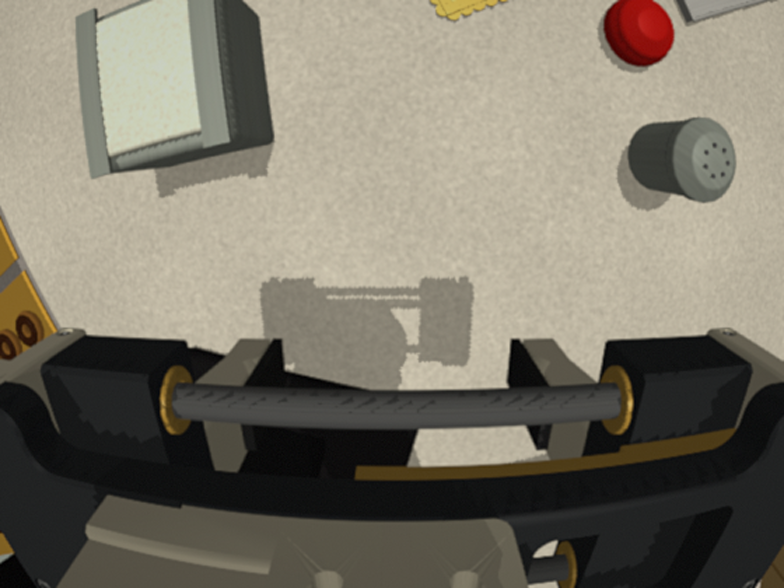

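The picture is unchanged: the move was refused because each row needs all six keys. I'll send it again with them.

arm_command(
  plan=[
    {"dx": 0.1, "dy": 0.2, "dz": -1, "wx": 0.7, "wy": 0, "wz": 0},
    {"dx": 0.1, "dy": 0.2, "dz": -1, "wx": 0.7, "wy": 0, "wz": 0},
    {"dx": 0.1, "dy": 0.2, "dz": -1, "wx": 0.7, "wy": 0, "wz": 0},
    {"dx": 0.1, "dy": 0.2, "dz": -1, "wx": 0.7, "wy": 0, "wz": 0},
    {"dx": 0.1, "dy": 0.2, "dz": -1, "wx": 0.7, "wy": 0, "wz": 0},
    {"dx": 0.1, "dy": 0.2, "dz": -1, "wx": 0.7, "wy": 0, "wz": 0},
    {"dx": 0.1, "dy": 0.2, "dz": -1, "wx": 0.7, "wy": 0, "wz": 0},
    {"dx": 0.1, "dy": 0.2, "dz": -1, "wx": 0.7, "wy": 0, "wz": 0},
    {"dx": 0.1, "dy": 0.2, "dz": -1, "wx": 0.7, "wy": 0, "wz": 0},
    {"dx": 0.1, "dy": 0.2, "dz": -1, "wx": 0.7, "wy": 0, "wz": 0},
    {"dx": 0.1, "dy": 0.2, "dz": -1, "wx": 0.7, "wy": 0, "wz": 0},
    {"dx": 0.1, "dy": 0.2, "dz": -1, "wx": 0.7, "wy": 0, "wz": 0},
    {"dx": 0.1, "dy": 0.2, "dz": -1, "wx": 0.7, "wy": 0, "wz": 0},
    {"dx": 0.1, "dy": 0.2, "dz": -1, "wx": 0.7, "wy": 0, "wz": 0},
    {"dx": 0.1, "dy": 0.2, "dz": -1, "wx": 0.7, "wy": 0, "wz": 0},
    {"dx": 0.1, "dy": 0.2, "dz": -1, "wx": 0.7, "wy": 0, "wz": 0},
    {"dx": 0.1, "dy": 0.2, "dz": -1, "wx": 0.7, "wy": 0, "wz": 0},
    {"dx": 0.1, "dy": 0.2, "dz": -1, "wx": 0.7, "wy": 0, "wz": 0},
    {"dx": 0.1, "dy": 0.2, "dz": -1, "wx": 0.7, "wy": 0, "wz": 0},
    {"dx": 0.1, "dy": 0.2, "dz": -1, "wx": 0.7, "wy": 0, "wz": 0},
  ],
  fingers=-0.77,
  force=7,
)

```text
time_s: 3.07
tcp_pos: [0.4436, 0.2286, 0.1955]
eef_rot: [-44.0, 89.8, 42.2]
contact_force: [-0.0, -1.3, -1.2]
gripper_width: 0.0775
```

Run:
```python
from h import *
goto(452,98,150,0)
wlook(['doughnut','bun'],'w2')
```

```text
t 3.07 tcp [443.6 228.6 195.5] jaw az 176.2 w 77.5 tilt [ 0.003  0.003 -1.   ] j6 -54 j1 50 F [-0.  -1.3 -1.2]
rot shares [-0.83  0.03  0.04]
shift now-frame [ 2.26 -0.85 -6.5 ]  after-turn frame [ 2.28 -0.42 -6.53]
doughnut 0.69 [232.  25.  67.  67.] med [453. 100.  27.] ztop 29 rect 453.5 98.0 66 66 58.1
bun 0.58 [239. 123.  64.  65.] med [455. 192.  40.] ztop 46 rect 455.5 194.9 64 65 44.5
```

View pics/w2.png

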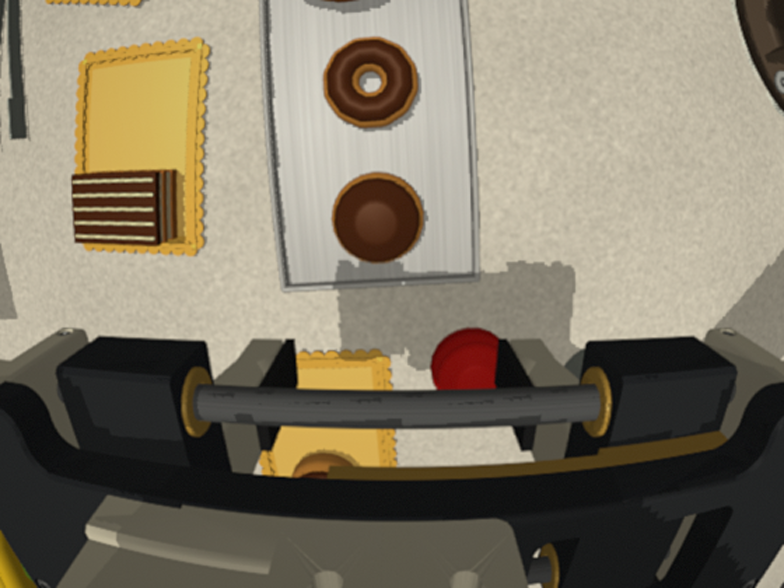

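The ring with the hole at (370,80) is the doughnut, and the plain dome at (376,217) is the bun. The red ball at (470,365) is off the sheet. The doughnut is at about (453.5, 98) mm.

arm_command(
  plan=[
    {"dx": 0.7, "dy": -0.07, "dz": -0.93, "wx": -0.12, "wy": 0, "wz": 0},
    {"dx": 0.7, "dy": -0.07, "dz": -0.93, "wx": -0.12, "wy": 0, "wz": 0},
    {"dx": 0.7, "dy": -0.07, "dz": -0.93, "wx": -0.12, "wy": 0, "wz": 0},
    {"dx": 0.7, "dy": -0.07, "dz": -0.93, "wx": -0.12, "wy": 0, "wz": 0},
    {"dx": 0.7, "dy": -0.07, "dz": -0.93, "wx": -0.12, "wy": 0, "wz": 0},
    {"dx": 0.7, "dy": -0.07, "dz": -0.93, "wx": -0.12, "wy": 0, "wz": 0},
    {"dx": 0.3, "dy": -0.07, "dz": -0.93, "wx": -0.12, "wy": 0, "wz": 0},
    {"dx": 0, "dy": 0, "dz": 0, "wx": 0, "wy": 0, "wz": 0},
  ],
)

```text
time_s: 3.88
tcp_pos: [0.4551, 0.1018, 0.1046]
eef_rot: [-50.6, 89.1, 40.6]
contact_force: [-0.2, -0.0, 0.5]
gripper_width: 0.0777
```

Run:
```python
from h import *
goto(453.5,98.5,19,0)
```

```text
t 3.88 tcp [455.1 101.8 104.6] jaw az -178.8 w 77.7 tilt [ 0.011  0.01  -1.   ] j6 -36 j1 37 F [-0.2 -0.   0.5]
rot shares [0.27 0.12 0.14]
shift now-frame [ 4.27  0.13 -0.21]  after-turn frame [ 4.28  0.08 -0.17]
```

arm_command(
  plan=[
    {"dx": 0.8, "dy": 0.08, "dz": -0.17, "wx": 0.27, "wy": 0.12, "wz": 0.14},
    {"dx": 0.9, "dy": 0, "dz": 0, "wx": 0, "wy": 0, "wz": 0},
    {"dx": 0.9, "dy": 0, "dz": 0, "wx": 0, "wy": 0, "wz": 0},
    {"dx": 0.9, "dy": 0, "dz": 0, "wx": 0, "wy": 0, "wz": 0},
    {"dx": 0.6, "dy": 0, "dz": 0, "wx": 0, "wy": 0, "wz": 0},
    {"dx": 0, "dy": 0, "dz": 0, "wx": 0, "wy": 0, "wz": 0},
  ],
)

```text
time_s: 4.38
tcp_pos: [0.46, 0.1039, 0.0216]
eef_rot: [-64.9, 89.5, 25.4]
contact_force: [0.2, -0.9, -0.3]
gripper_width: 0.0776
```

Run:
```python
from h import *
goto(453.5,98.5,19,0)
```

```text
t 4.38 tcp [460.  103.9  21.6] jaw az -179.7 w 77.6 tilt [ 0.008  0.004 -1.   ] j6 -37 j1 37 F [ 0.2 -0.9 -0.3]
rot shares [0.06 0.04 0.09]
shift now-frame [ 0.13  0.33 -0.27]  after-turn frame [ 0.13  0.32 -0.27]
```

arm_command(
  plan=[
    {"dx": 0.12, "dy": 0.32, "dz": -0.27, "wx": 0, "wy": 0.04, "wz": 0.1},
    {"dx": 0, "dy": 0, "dz": 0, "wx": 0, "wy": 0, "wz": 0},
  ],
)

```text
time_s: 4.55
tcp_pos: [0.4539, 0.0995, 0.0191]
eef_rot: [108.3, 89.9, -161.2]
contact_force: [-0.2, 0.7, 0.0]
gripper_width: 0.0775
```

Run:
```python
from h import *
goto(453.5,98.5,19,0)
```

```text
t 4.55 tcp [453.9  99.5  19.1] jaw az -179.6 w 77.5 tilt [-0.001 -0.    -1.   ] j6 -36 j1 37 F [-0.2  0.7  0. ]
rot shares [ 0.09 -0.01 -0.02]
shift now-frame [ 0.    0.02 -0.05]  after-turn frame [ 0.    0.02 -0.05]
```

arm_command(
  plan=[
    {"dx": 0, "dy": 0, "dz": -0.05, "wx": 0, "wy": 0, "wz": 0},
    {"dx": 0, "dy": 0, "dz": 0, "wx": 0, "wy": 0, "wz": 0},
    {"dx": 0, "dy": 0, "dz": 0, "wx": 0, "wy": 0, "wz": 0},
    {"dx": 0, "dy": 0, "dz": 0, "wx": 0, "wy": 0, "wz": 0},
    {"dx": 0, "dy": 0, "dz": 0, "wx": 0, "wy": 0, "wz": 0},
  ],
  fingers=0,
  force=8,
)

```text
time_s: 4.97
tcp_pos: [0.456, 0.1002, 0.0223]
eef_rot: [-52.0, 89.7, 38.5]
contact_force: [0.9, -0.0, -0.5]
gripper_width: 0.0665
```

Run:
```python
from h import *
goto(453.5,98.5,110,0)
```

```text
t 4.97 tcp [456.  100.2  22.3] jaw az -179.5 w 66.5 tilt [ 0.004  0.003 -1.   ] j6 -36 j1 37 F [ 0.9 -0.  -0.5]
rot shares [0.11 0.04 0.04]
shift now-frame [-4.39  0.11 -0.07]  after-turn frame [-4.39  0.12 -0.08]
```

arm_command(
  plan=[
    {"dx": -0.5, "dy": 0, "dz": 0, "wx": 0, "wy": 0.04, "wz": 0.04},
    {"dx": -0.8, "dy": 0, "dz": 0, "wx": 0, "wy": 0, "wz": 0},
    {"dx": -1, "dy": 0, "dz": 0, "wx": 0, "wy": 0, "wz": 0},
    {"dx": -1, "dy": 0, "dz": 0, "wx": 0, "wy": 0, "wz": 0},
    {"dx": -1, "dy": 0, "dz": 0, "wx": 0, "wy": 0, "wz": 0},
    {"dx": -0.5, "dy": 0, "dz": -0.4, "wx": 0, "wy": 0, "wz": 0},
  ],
)

```text
time_s: 5.47
tcp_pos: [0.4544, 0.0914, 0.1209]
eef_rot: [130.8, 89.7, -138.7]
contact_force: [1.9, 0.4, -1.9]
gripper_width: 0.0664
```

arm_command(
  plan=[
    {"dx": 0, "dy": 0, "dz": -0.8, "wx": -0.2, "wy": 0, "wz": 0},
    {"dx": 0, "dy": 0, "dz": -1, "wx": -0.2, "wy": 0, "wz": 0},
    {"dx": 0, "dy": 0, "dz": -1, "wx": -0.2, "wy": 0, "wz": 0},
    {"dx": 0, "dy": 0, "dz": -1, "wx": -0.2, "wy": 0, "wz": 0},
    {"dx": 0, "dy": 0, "dz": -1, "wx": -0.2, "wy": 0, "wz": 0},
    {"dx": 0, "dy": 0, "dz": -1, "wx": -0.2, "wy": 0, "wz": 0},
    {"dx": 0, "dy": 0, "dz": -1, "wx": -0.2, "wy": 0, "wz": 0},
    {"dx": 0, "dy": 0, "dz": -1, "wx": -0.2, "wy": 0, "wz": 0},
    {"dx": 0, "dy": 0, "dz": -1, "wx": -0.2, "wy": 0, "wz": 0},
    {"dx": 0, "dy": 0, "dz": -1, "wx": -0.2, "wy": 0, "wz": 0},
    {"dx": 0, "dy": 0, "dz": -1, "wx": -0.2, "wy": 0, "wz": 0},
    {"dx": 0, "dy": 0, "dz": -1, "wx": -0.2, "wy": 0, "wz": 0},
    {"dx": 0, "dy": 0, "dz": -1, "wx": -0.2, "wy": 0, "wz": 0},
    {"dx": 0, "dy": 0, "dz": -1, "wx": -0.2, "wy": 0, "wz": 0},
    {"dx": 0, "dy": 0, "dz": -0.8, "wx": -0.2, "wy": 0, "wz": 0},
    {"dx": 0, "dy": 0, "dz": -0.4, "wx": -0.2, "wy": 0, "wz": 0},
  ],
)

```text
time_s: 6.8
tcp_pos: [0.4957, -0.2177, 0.129]
eef_rot: [-87.1, 89.3, 19.0]
contact_force: [0.4, -1.3, -0.9]
gripper_width: 0.0666
```

Run:
```python
from h import *
goto(525,-344,110,14.7)
wlook(['doughnut','doughnut_tray'],'w3')
```

```text
t 6.80 tcp [ 495.7 -217.7  129. ] jaw az -164.0 w 66.6 tilt [ 0.011  0.004 -1.   ] j6 19 j1 -3 F [ 0.4 -1.3 -0.9]
rot shares [0.29 0.01 0.15]
shift now-frame [ 0.94  0.35 -6.47]  after-turn frame [ 0.95  0.19 -6.48]
doughnut 0.56 [220. 198. 131. 118.] med [ 501. -234.  135.] ztop 137 rect 499.1 -223.3 63 62 68.5
doughnut_tray 0.74 [211.   0. 164. 109.] med [ 524. -342.    2.] ztop 4 rect 526.5 -345.0 137 100 15.1
```

View pics/w3.png

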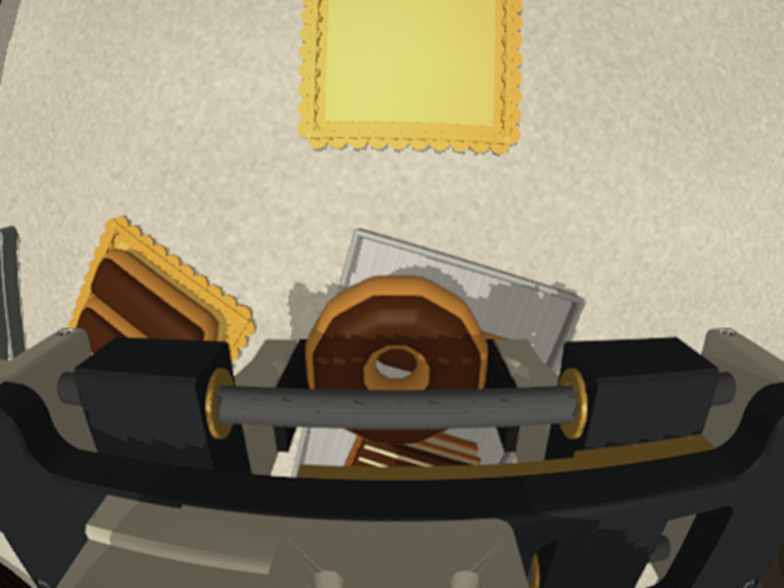

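```bash
cat > wov.py <<'E'
from h import *
import sys
name,out,zz=sys.argv[1],sys.argv[2],float(sys.argv[3])
x,y,a=map(float,sys.argv[4:7])
D=np.load(name+'.npz'); m={k:D[k] for k in D.files}
S=2500
b=(x/1000-.12,x/1000+.12,y/1000-.12,y/1000+.12)
im=wrect(D['p'],m,zz/1000,*b,s=S).copy()
c,s=np.cos(np.radians(a)),np.sin(np.radians(a))
def P(i,j): X,Y=(x+c*i-s*j)/1000,(y+s*i+c*j)/1000; return [int((b[3]-Y)*S),int((b[1]-X)*S)]
for hx,hy in [(60,82.5)]+([(float(sys.argv[7]),float(sys.argv[8]))] if len(sys.argv)>7 else []):
    cv2.polylines(im,[np.array([P(-hx,-hy),P(hx,-hy),P(hx,hy),P(-hx,hy)])],True,(255,0,255),1)
save(out,im)
E
python3 wov.py w3 ov3.png 5 535 -383 14.7
```

```text
(no output)
```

View pics/ov3.png

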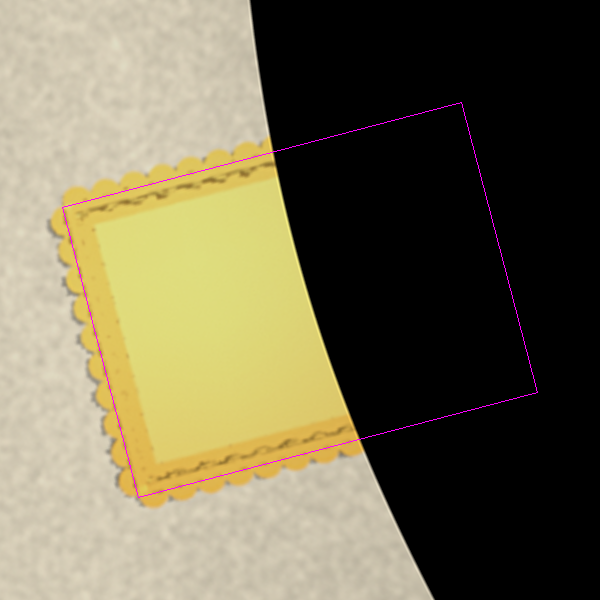

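The tray outline fits with about 5 mm of even scallop margin all round, so the tray is at about (536, -383, 14.7°) and its free place at (526, -344.5).

arm_command(
  plan=[
    {"dx": 0, "dy": 0.05, "dz": -0.8, "wx": 0.29, "wy": 0.01, "wz": 0.15},
    {"dx": 0.2, "dy": 0.03, "dz": -1, "wx": 0, "wy": 0, "wz": 0},
    {"dx": 0.5, "dy": 0.03, "dz": -1, "wx": 0, "wy": 0, "wz": 0},
    {"dx": 0.5, "dy": 0.03, "dz": -1, "wx": 0, "wy": 0, "wz": 0},
    {"dx": 0.5, "dy": 0, "dz": -1, "wx": 0, "wy": 0, "wz": 0},
    {"dx": 0.5, "dy": 0, "dz": -1, "wx": 0, "wy": 0, "wz": 0},
    {"dx": 0.5, "dy": 0, "dz": -0.6, "wx": 0, "wy": 0, "wz": 0},
    {"dx": 0, "dy": 0, "dz": 0, "wx": 0, "wy": 0, "wz": 0},
  ],
)

```text
time_s: 7.62
tcp_pos: [0.5268, -0.3397, 0.0747]
eef_rot: [-86.8, 89.8, 17.9]
contact_force: [0.3, 0.6, -1.0]
gripper_width: 0.0665
```

Run:
```python
from h import *
goto(526,-344.5,24,14.7)
```

```text
t 7.62 tcp [ 526.8 -339.7   74.7] jaw az -165.3 w 66.5 tilt [ 0.003  0.001 -1.   ] j6 30 j1 -15 F [ 0.3  0.6 -1. ]
rot shares [-0.    0.    0.04]
shift now-frame [ 2.53  0.11 -0.22]  after-turn frame [ 2.53  0.1  -0.22]
```

arm_command(
  plan=[
    {"dx": 0.7, "dy": 0.1, "dz": -0.22, "wx": 0, "wy": 0, "wz": 0.04},
    {"dx": 0.7, "dy": 0, "dz": 0, "wx": 0, "wy": 0, "wz": 0},
    {"dx": 0.5, "dy": 0, "dz": 0, "wx": 0, "wy": 0, "wz": 0},
    {"dx": 0, "dy": 0, "dz": 0, "wx": 0, "wy": 0, "wz": 0},
  ],
)

```text
time_s: 7.95
tcp_pos: [0.526, -0.3422, 0.0356]
eef_rot: [0.7, 90.0, 105.3]
contact_force: [0.5, -0.4, -1.2]
gripper_width: 0.0667
```

Run:
```python
from h import *
goto(526,-344.5,23,14.7)
```

```text
t 7.95 tcp [ 526.  -342.2   35.6] jaw az -165.4 w 66.7 tilt [-0.     0.001 -1.   ] j6 30 j1 -15 F [ 0.5 -0.4 -1.2]
rot shares [-0.01  0.01 -0.  ]
shift now-frame [ 0.63  0.03 -0.11]  after-turn frame [ 0.63  0.03 -0.11]
```

arm_command(
  plan=[
    {"dx": 0.3, "dy": 0.03, "dz": -0.11, "wx": 0, "wy": 0, "wz": 0},
    {"dx": 0.25, "dy": 0, "dz": 0, "wx": 0, "wy": 0, "wz": 0},
    {"dx": 0, "dy": 0, "dz": 0, "wx": 0, "wy": 0, "wz": 0},
  ],
)

```text
time_s: 8.2
tcp_pos: [0.5266, -0.3431, 0.025]
eef_rot: [-88.8, 90.0, 15.9]
contact_force: [-0.2, 0.4, 0.2]
gripper_width: 0.0668
```

Run:
```python
from h import *
goto(526,-344.5,22,14.7)
```

```text
t 8.20 tcp [ 526.6 -343.1   25. ] jaw az -165.3 w 66.8 tilt [ 0.001  0.    -1.   ] j6 30 j1 -15 F [-0.2  0.4  0.2]
rot shares [0.01 0.   0.01]
shift now-frame [ 0.15  0.05 -0.06]  after-turn frame [ 0.15  0.05 -0.06]
```

arm_command(
  plan=[
    {"dx": 0.12, "dy": 0.03, "dz": -0.06, "wx": 0, "wy": 0, "wz": 0},
    {"dx": 0.06, "dy": 0, "dz": 0, "wx": 0, "wy": 0, "wz": 0},
    {"dx": 0.06, "dy": 0, "dz": 0, "wx": 0, "wy": 0, "wz": 0},
  ],
)

```text
time_s: 8.45
tcp_pos: [0.5273, -0.3444, 0.0213]
eef_rot: [-116.6, 89.8, -11.9]
contact_force: [0.1, 0.3, -0.5]
gripper_width: 0.0666
```

Run:
```python
from h import *
goto(526,-344.5,22,14.7)
```

```text
t 8.45 tcp [ 527.3 -344.4   21.3] jaw az -165.2 w 66.6 tilt [ 0.003 -0.001 -1.   ] j6 30 j1 -15 F [ 0.1  0.3 -0.5]
rot shares [ 0.02 -0.02  0.03]
shift now-frame [-0.04  0.06  0.01]  after-turn frame [-0.04  0.06  0.01]
```

arm_command(
  plan=[
    {"dx": 0.08, "dy": 0.05, "dz": 0, "wx": 0, "wy": 0, "wz": 0},
    {"dx": 0.06, "dy": 0, "dz": 0, "wx": 0, "wy": 0, "wz": 0},
  ],
)

```text
time_s: 8.62
tcp_pos: [0.5273, -0.3448, 0.02]
eef_rot: [-120.9, 89.7, -16.1]
contact_force: [-4.0, 1.6, 10.0]
gripper_width: 0.0665
```

Run:
```python
from h import *
goto(526,-344.5,22,14.7)
wlook([],'w4')
```

```text
t 8.62 tcp [ 527.3 -344.8   20. ] jaw az -165.2 w 66.5 tilt [ 0.005 -0.001 -1.   ] j6 30 j1 -15 F [-4.   1.6 10. ]
rot shares [ 0.02 -0.03  0.05]
shift now-frame [-0.1   0.06  0.03]  after-turn frame [-0.1   0.06  0.03]
```

View pics/w4.png

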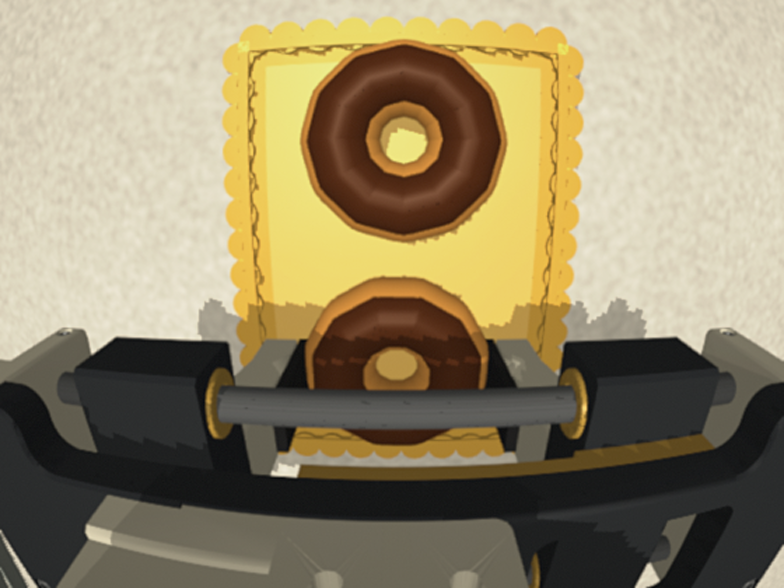

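It touched down on the tray at TCP z of about 20.5. The new doughnut at (398,365) is centred in line with its neighbour at (403,138). I'll release it.

arm_command(
  plan=[
    {"dx": -0.04, "dy": 0, "dz": 0, "wx": 0, "wy": 0, "wz": 0},
    {"dx": 0, "dy": 0, "dz": 0, "wx": 0, "wy": 0, "wz": 0},
    {"dx": 0, "dy": 0, "dz": 0, "wx": 0, "wy": 0, "wz": 0},
    {"dx": 0, "dy": 0, "dz": 0, "wx": 0, "wy": 0, "wz": 0},
  ],
  fingers=-0.77,
)

```text
time_s: 9.0
tcp_pos: [0.5277, -0.3453, 0.0218]
eef_rot: [-122.9, 89.6, -18.1]
contact_force: [-0.1, 0.3, 0.3]
gripper_width: 0.077
```

Run:
```python
from h import *
goto(526,-344.5,130,14.7)
```

```text
t 9.00 tcp [ 527.7 -345.3   21.8] jaw az -165.2 w 77.0 tilt [ 0.007 -0.002 -1.   ] j6 30 j1 -15 F [-0.1  0.3  0.3]
rot shares [ 0.02 -0.05  0.07]
shift now-frame [-5.41  0.04  0.04]  after-turn frame [-5.41  0.07  0.06]
```

arm_command(
  plan=[
    {"dx": -0.6, "dy": 0, "dz": 0, "wx": 0, "wy": -0.05, "wz": 0.07},
    {"dx": -1, "dy": 0, "dz": 0, "wx": 0, "wy": 0, "wz": 0},
    {"dx": -1, "dy": 0, "dz": 0, "wx": 0, "wy": 0, "wz": 0},
    {"dx": -1, "dy": 0, "dz": 0, "wx": 0, "wy": 0, "wz": 0},
    {"dx": -1, "dy": 0, "dz": 0, "wx": 0, "wy": 0, "wz": 0},
    {"dx": -1, "dy": 0.15, "dz": 0.8, "wx": 0, "wy": 0, "wz": 0},
    {"dx": 0, "dy": 0.15, "dz": 1, "wx": 0, "wy": 0, "wz": 0},
    {"dx": 0, "dy": 0.15, "dz": 1, "wx": 0, "wy": 0, "wz": 0},
    {"dx": 0, "dy": 0.15, "dz": 1, "wx": 0, "wy": 0, "wz": 0},
    {"dx": 0, "dy": 0.15, "dz": 1, "wx": 0, "wy": 0, "wz": 0},
    {"dx": 0, "dy": 0.15, "dz": 1, "wx": 0, "wy": 0, "wz": 0},
    {"dx": 0, "dy": 0.15, "dz": 1, "wx": 0, "wy": 0, "wz": 0},
    {"dx": 0, "dy": 0.15, "dz": 1, "wx": 0, "wy": 0, "wz": 0},
    {"dx": 0, "dy": 0, "dz": 0.5, "wx": 0, "wy": 0, "wz": 0},
  ],
  fingers=-0.77,
)

```text
time_s: 10.17
tcp_pos: [0.459, -0.1875, 0.1377]
eef_rot: [18.5, 89.9, 123.0]
contact_force: [-0.9, 0.7, -0.4]
gripper_width: 0.0776
```

Run:
```python
from h import *
goto(456,-184.5,120,93)
wlook(['doughnut','eclair'],'w5')
```

```text
t 10.17 tcp [ 459.  -187.5  137.7] jaw az -165.5 w 77.6 tilt [-0.001  0.001 -1.   ] j6 14 j1 0 F [-0.9  0.7 -0.4]
rot shares [-1.713e+01  2.000e-02  1.000e-02]
shift now-frame [0.88 0.11 0.18]  after-turn frame [ 0.88 -0.16  0.14]
doughnut 0.72 [211.   2.  82.  41.] med [ 522. -330.   26.] ztop 29 rect 524.4 -330.8 65 35 11.0
eclair 0.6 [230. 174. 114.  65.] med [ 458. -193.   37.] ztop 38 rect 455.6 -189.0 33 98 88.9
```

View pics/w5.png

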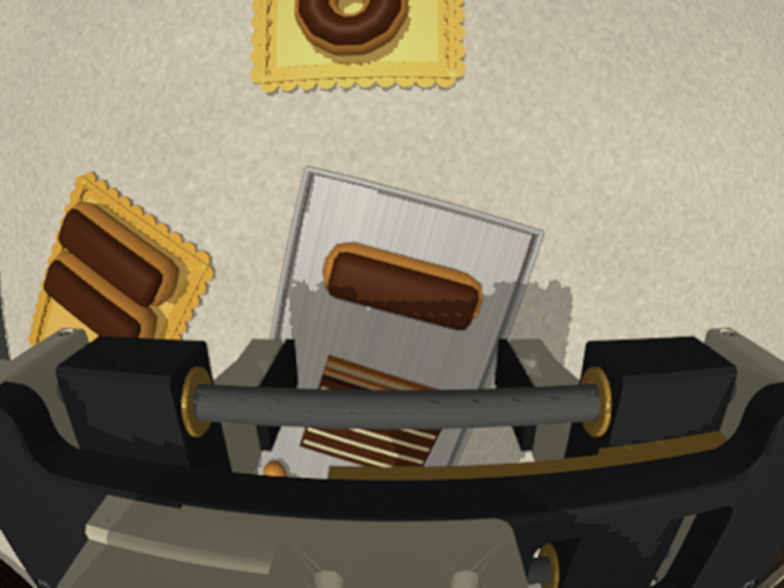

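```bash
cat > obj.py <<'E'
from h import *
import sys
# name out z x y a hx hy
name,out=sys.argv[1:3]; zz,x,y,a,hx,hy=map(float,sys.argv[3:9])
D=np.load(name+'.npz'); m={k:D[k] for k in D.files}
S=5000
b=(x/1000-.06,x/1000+.06,y/1000-.06,y/1000+.06)
im=wrect(D['p'],m,zz/1000,*b,s=S).copy()
c,s=np.cos(np.radians(a)),np.sin(np.radians(a))
def P(i,j): X,Y=(x+c*i-s*j)/1000,(y+s*i+c*j)/1000; return [int((b[3]-Y)*S),int((b[1]-X)*S)]
cv2.polylines(im,[np.array([P(-hx,-hy),P(hx,-hy),P(hx,hy),P(-hx,hy)])],True,(255,0,255),1)
save(out,im)
E
python3 obj.py w5 ob5.png 12 456 -186 0 50 18
```

```text
(no output)
```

View pics/ob5.png

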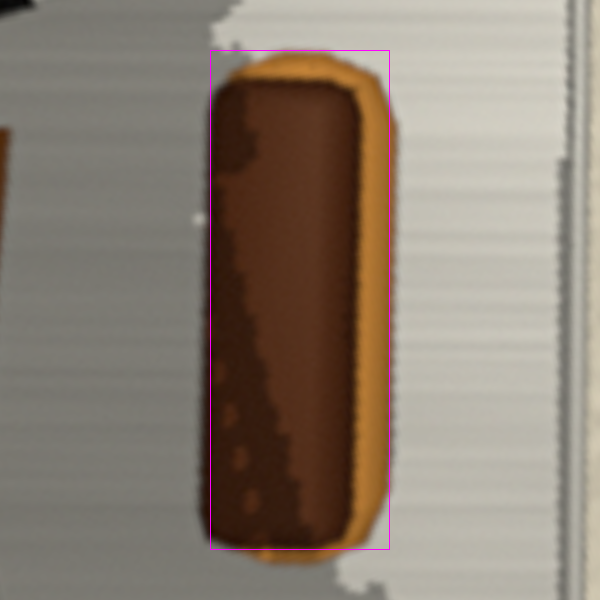

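arm_command(
  plan=[
    {"dx": 0, "dy": 0, "dz": 0, "wx": -0.95, "wy": 0, "wz": 0},
    {"dx": 0, "dy": 0, "dz": 0, "wx": -0.95, "wy": 0, "wz": 0},
    {"dx": 0, "dy": 0, "dz": 0, "wx": -0.95, "wy": 0, "wz": 0},
    {"dx": 0, "dy": 0, "dz": 0, "wx": -0.95, "wy": 0, "wz": 0},
    {"dx": 0, "dy": 0, "dz": 0, "wx": -0.95, "wy": 0, "wz": 0},
    {"dx": 0, "dy": 0, "dz": 0, "wx": -0.95, "wy": 0, "wz": 0},
    {"dx": 0, "dy": 0, "dz": 0, "wx": -0.95, "wy": 0, "wz": 0},
    {"dx": 0, "dy": 0, "dz": 0, "wx": -0.95, "wy": 0, "wz": 0},
    {"dx": 0, "dy": 0, "dz": 0, "wx": -0.95, "wy": 0, "wz": 0},
    {"dx": 0, "dy": 0, "dz": 0, "wx": -0.95, "wy": 0, "wz": 0},
    {"dx": 0, "dy": 0, "dz": 0, "wx": -0.95, "wy": 0, "wz": 0},
    {"dx": 0, "dy": 0, "dz": 0, "wx": -0.95, "wy": 0, "wz": 0},
    {"dx": 0, "dy": 0, "dz": 0, "wx": -0.95, "wy": 0, "wz": 0},
    {"dx": 0, "dy": 0, "dz": 0, "wx": -0.95, "wy": 0, "wz": 0},
    {"dx": 0, "dy": 0, "dz": 0, "wx": -0.95, "wy": 0, "wz": 0},
    {"dx": 0, "dy": 0, "dz": 0, "wx": -0.95, "wy": 0, "wz": 0},
    {"dx": 0, "dy": 0, "dz": 0, "wx": -0.95, "wy": 0, "wz": 0},
    {"dx": 0, "dy": 0, "dz": 0, "wx": 0, "wy": 0, "wz": 0},
  ],
  fingers=-0.36,
)

```text
time_s: 11.82
tcp_pos: [0.471, -0.204, 0.1356]
eef_rot: [71.0, 89.8, -107.2]
contact_force: [0.1, 0.1, 0.5]
gripper_width: 0.0592
```

Run:
```python
from h import *
goto(455,-186.5,60,88.8)
```

```text
t 11.82 tcp [ 471.  -204.   135.6] jaw az -88.2 w 59.2 tilt [-0.001 -0.004 -1.   ] j6 93 j1 -1 F [0.1 0.1 0.5]
rot shares [ 0.65  0.01 -0.05]
shift now-frame [ 3.78 -0.92  0.77]  after-turn frame [ 3.78 -0.86  0.82]
```

arm_command(
  plan=[
    {"dx": 0.5, "dy": -0.43, "dz": 0.41, "wx": 0.5, "wy": 0, "wz": -0.05},
    {"dx": 0.8, "dy": -0.43, "dz": 0.41, "wx": 0.15, "wy": 0, "wz": 0},
    {"dx": 0.8, "dy": 0, "dz": 0, "wx": 0, "wy": 0, "wz": 0},
    {"dx": 0.8, "dy": 0, "dz": 0, "wx": 0, "wy": 0, "wz": 0},
    {"dx": 0.6, "dy": 0, "dz": 0, "wx": 0, "wy": 0, "wz": 0},
    {"dx": 0, "dy": 0, "dz": 0, "wx": 0, "wy": 0, "wz": 0},
  ],
)

```text
time_s: 12.32
tcp_pos: [0.4577, -0.1907, 0.0636]
eef_rot: [163.3, 89.8, -19.1]
contact_force: [0.2, 0.3, 0.7]
gripper_width: 0.0596
```

Run:
```python
from h import *
goto(455,-186.5,25,88.8)
```

```text
t 12.32 tcp [ 457.7 -190.7   63.6] jaw az -92.4 w 59.6 tilt [ 0.003 -0.001 -1.   ] j6 87 j1 0 F [0.2 0.3 0.7]
rot shares [-0.27 -0.03 -0.01]
shift now-frame [ 1.93 -0.2   0.15]  after-turn frame [ 1.93 -0.21  0.14]
```

arm_command(
  plan=[
    {"dx": 0.6, "dy": -0.2, "dz": 0.14, "wx": -0.27, "wy": -0.03, "wz": 0},
    {"dx": 0.7, "dy": -0.02, "dz": 0.05, "wx": 0, "wy": 0, "wz": 0},
    {"dx": 0.5, "dy": -0.02, "dz": 0.05, "wx": 0, "wy": 0, "wz": 0},
    {"dx": 0, "dy": 0, "dz": 0, "wx": 0, "wy": 0, "wz": 0},
  ],
)

```text
time_s: 12.65
tcp_pos: [0.4555, -0.1877, 0.0275]
eef_rot: [127.6, 89.9, -54.1]
contact_force: [-1.2, 0.3, -0.7]
gripper_width: 0.0598
```

Run:
```python
from h import *
goto(455,-186.5,25,88.8)
wlook([],'w6')
```

```text
t 12.65 tcp [ 455.5 -187.7   27.5] jaw az -91.6 w 59.8 tilt [ 0.001 -0.002 -1.   ] j6 88 j1 1 F [-1.2  0.3 -0.7]
rot shares [-0.1  -0.02 -0.02]
shift now-frame [ 0.13 -0.06  0.03]  after-turn frame [ 0.13 -0.06  0.03]
```

View pics/w6.png

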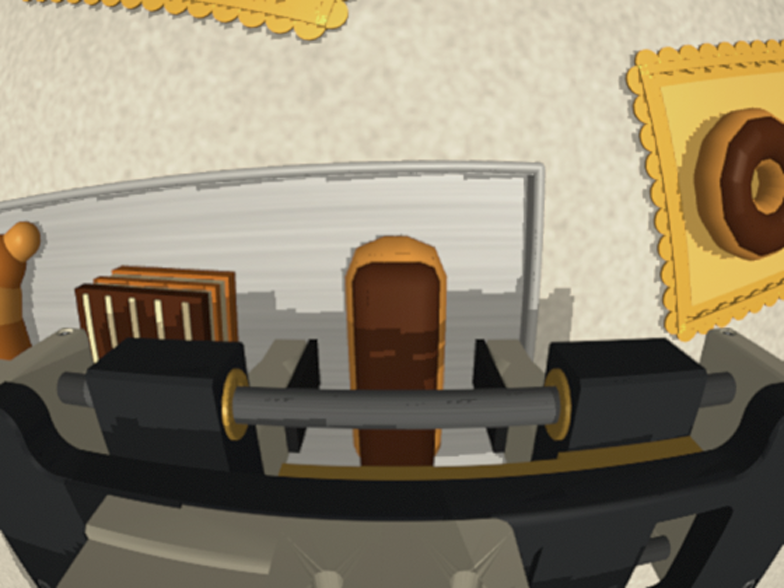

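The éclair at (395,340) sits centred between the fingers, so I'll close on it.

arm_command(
  plan=[
    {"dx": 0.25, "dy": -0.05, "dz": 0.03, "wx": -0.1, "wy": 0, "wz": 0},
    {"dx": 0.05, "dy": 0, "dz": 0, "wx": 0, "wy": 0, "wz": 0},
    {"dx": 0, "dy": 0, "dz": 0, "wx": 0, "wy": 0, "wz": 0},
    {"dx": 0, "dy": 0, "dz": 0, "wx": 0, "wy": 0, "wz": 0},
    {"dx": 0, "dy": 0, "dz": 0, "wx": 0, "wy": 0, "wz": 0},
    {"dx": 0, "dy": 0, "dz": 0, "wx": 0, "wy": 0, "wz": 0},
  ],
  fingers=0.6,
  force=8,
)

```text
time_s: 13.2
tcp_pos: [0.4586, -0.1876, 0.0252]
eef_rot: [161.4, 89.5, -19.8]
contact_force: [-0.9, 0.3, -0.7]
gripper_width: 0.0362
```

Run:
```python
from h import *
goto(455,-186.5,130,70.3)
```

```text
t 13.20 tcp [ 458.6 -187.6   25.2] jaw az -91.3 w 36.2 tilt [ 0.007 -0.003 -1.   ] j6 88 j1 1 F [-0.9  0.3 -0.7]
rot shares [ 4.02 -0.1  -0.02]
shift now-frame [-5.24 -0.04  0.14]  after-turn frame [-5.24  0.01  0.19]
```

arm_command(
  plan=[
    {"dx": -0.5, "dy": 0, "dz": 0, "wx": 0, "wy": -0.1, "wz": 0},
    {"dx": -0.9, "dy": 0, "dz": 0, "wx": 0, "wy": 0, "wz": 0},
    {"dx": -1, "dy": 0, "dz": 0, "wx": 0, "wy": 0, "wz": 0},
    {"dx": -1, "dy": 0, "dz": 0, "wx": 0, "wy": 0, "wz": 0},
    {"dx": -1, "dy": 0, "dz": 0, "wx": 0, "wy": 0, "wz": 0},
    {"dx": -0.6, "dy": -0.4, "dz": -0.4, "wx": 0.4, "wy": 0, "wz": 0},
    {"dx": 0, "dy": -0.8, "dz": -0.7, "wx": 0.6, "wy": 0, "wz": 0},
    {"dx": 0, "dy": -0.8, "dz": -0.7, "wx": 0.6, "wy": 0, "wz": 0},
    {"dx": 0, "dy": -0.8, "dz": -0.7, "wx": 0.6, "wy": 0, "wz": 0},
    {"dx": 0, "dy": -0.8, "dz": -0.7, "wx": 0.6, "wy": 0, "wz": 0},
    {"dx": 0, "dy": -0.8, "dz": -0.7, "wx": 0.6, "wy": 0, "wz": 0},
    {"dx": 0, "dy": -0.4, "dz": -0.4, "wx": 0.4, "wy": 0, "wz": 0},
    {"dx": 0, "dy": 0, "dz": 0, "wx": 0, "wy": 0, "wz": 0},
  ],
)

```text
time_s: 14.28
tcp_pos: [0.5601, -0.1024, 0.1329]
eef_rot: [-178.1, 89.9, -17.8]
contact_force: [-0.1, 0.8, -0.6]
gripper_width: 0.0361
```

```bash
python3 - <<'E'
from h import *
goto(685,-62,130,70.3)
wlook(['eclair','eclair_tray'],'w7')
E
python3 wov.py w7 ov7.png 5 670 -106.5 -19.7
```

```text
t 14.28 tcp [ 560.1 -102.4  132.9] jaw az -109.7 w 36.1 tilt [ 0.002 -0.001 -1.   ] j6 61 j1 9 F [-0.1  0.8 -0.6]
rot shares [-0.   -0.02  0.  ]
shift now-frame [ 0.15 -4.01 -5.2 ]  after-turn frame [ 0.14 -4.01 -5.2 ]
eclair 0.91 [245. 177.  74. 159.] med [ 580. -108.  145.] ztop 146 rect 563.5 -103.3 36 87 70.4
eclair_tray 0.81 [149.   6. 205. 154.] med [ 665. -112.    4.] ztop 38 rect 668.4 -107.4 179 134 70.1
```

View pics/w7.png

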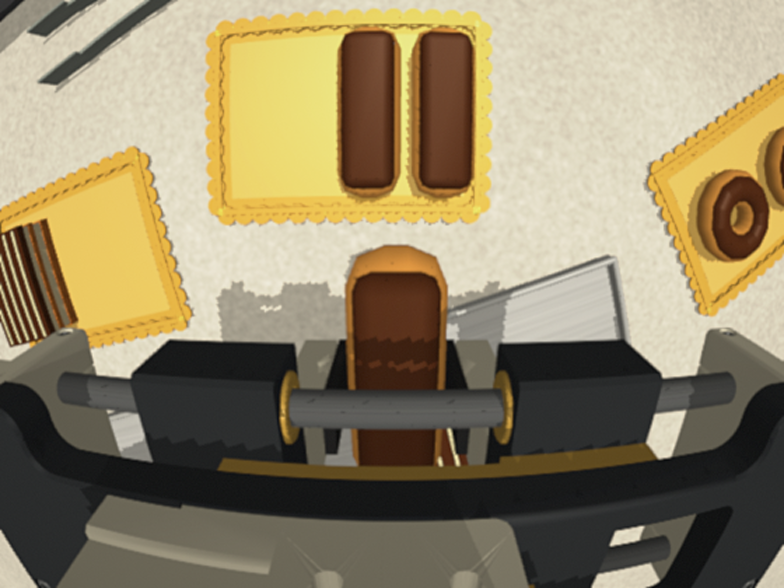

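View pics/ov7.png

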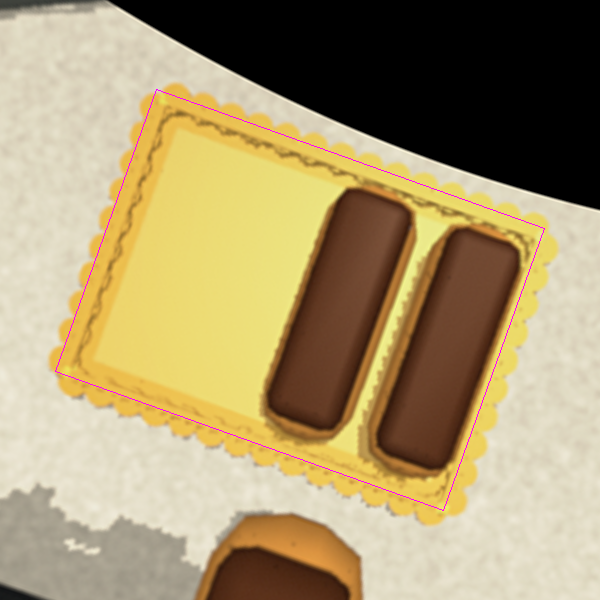

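```bash
cat > held.py <<'E'
from h import *
import sys
m,p,d=wlook([], sys.argv[1]); P0,R=tool()
for k in r.cut_out('wrist',sys.argv[2])[:2]:
    W=wcloud(d,m); Q=(W[k['mask']&(d>0)]-P0)@R
    Q=Q[np.abs(Q[:,0])<.05]
    print(round(k['score'],2),'toolframe pct 1,2,50,98,99 (mm)'); 
    for i,n in enumerate('xyz'): print(n,(np.percentile(Q[:,i],[0.5,2,50,98,99.5])*1000).round(1))
E
python3 held.py w8 eclair
```

```text
0.67 toolframe pct 1,2,50,98,99 (mm)
x [-14.3 -14.  -12.    4.3   6.1]
y [-17.9 -17.   -0.4  16.   17. ]
z [-46.7 -45.4 -21.1  29.5  34.3]
```

arm_command(
  plan=[
    {"dx": 0.2, "dy": -0.4, "dz": -0.5, "wx": 0, "wy": 0, "wz": 0},
    {"dx": 0.4, "dy": -0.6, "dz": -0.8, "wx": 0, "wy": 0, "wz": 0},
    {"dx": 0.4, "dy": -0.6, "dz": -0.8, "wx": 0, "wy": 0, "wz": 0},
    {"dx": 0.4, "dy": -0.6, "dz": -0.8, "wx": 0, "wy": 0, "wz": 0},
    {"dx": 0.4, "dy": -0.6, "dz": -0.8, "wx": 0, "wy": 0, "wz": 0},
    {"dx": 0.4, "dy": -0.6, "dz": -0.8, "wx": 0, "wy": 0, "wz": 0},
    {"dx": 0.4, "dy": -0.4, "dz": -0.6, "wx": 0, "wy": 0, "wz": 0},
    {"dx": 0.3, "dy": -0.1, "dz": -0.15, "wx": 0, "wy": 0, "wz": 0},
    {"dx": 0, "dy": 0, "dz": 0, "wx": 0, "wy": 0, "wz": 0},
  ],
)

```text
time_s: 15.28
tcp_pos: [0.687, -0.0678, 0.0729]
eef_rot: [-157.0, 89.8, 3.2]
contact_force: [-0.1, -0.1, -2.3]
gripper_width: 0.0359
```

Run:
```python
from h import *
goto(688,-62,26,70.2)
```

```text
t 15.28 tcp [687.  -67.8  72.9] jaw az -109.8 w 35.9 tilt [ 0.003  0.    -1.   ] j6 60 j1 11 F [-0.1 -0.1 -2.3]
rot shares [ 0.   -0.03  0.01]
shift now-frame [ 2.35 -0.28  0.06]  after-turn frame [ 2.35 -0.29  0.05]
```

arm_command(
  plan=[
    {"dx": 0.5, "dy": -0.28, "dz": 0.05, "wx": 0, "wy": -0.03, "wz": 0},
    {"dx": 0.7, "dy": -0.02, "dz": 0.03, "wx": 0, "wy": 0, "wz": 0},
    {"dx": 0.6, "dy": 0, "dz": 0.03, "wx": 0, "wy": 0, "wz": 0},
    {"dx": 0, "dy": 0, "dz": 0, "wx": 0, "wy": 0, "wz": 0},
  ],
)

```text
time_s: 15.62
tcp_pos: [0.6852, -0.0616, 0.035]
eef_rot: [-83.0, 89.9, 77.1]
contact_force: [-0.6, 0.2, -0.7]
gripper_width: 0.0359
```

Run:
```python
from h import *
goto(688,-62,26,70.2)
wlook([],'w9')
```

```text
t 15.62 tcp [685.2 -61.6  35. ] jaw az -109.9 w 35.9 tilt [ 0.     0.002 -1.   ] j6 59 j1 11 F [-0.6  0.2 -0.7]
rot shares [-0.01  0.    0.02]
shift now-frame [ 0.45 -0.03 -0.14]  after-turn frame [ 0.45 -0.03 -0.14]
```

View pics/w9.png

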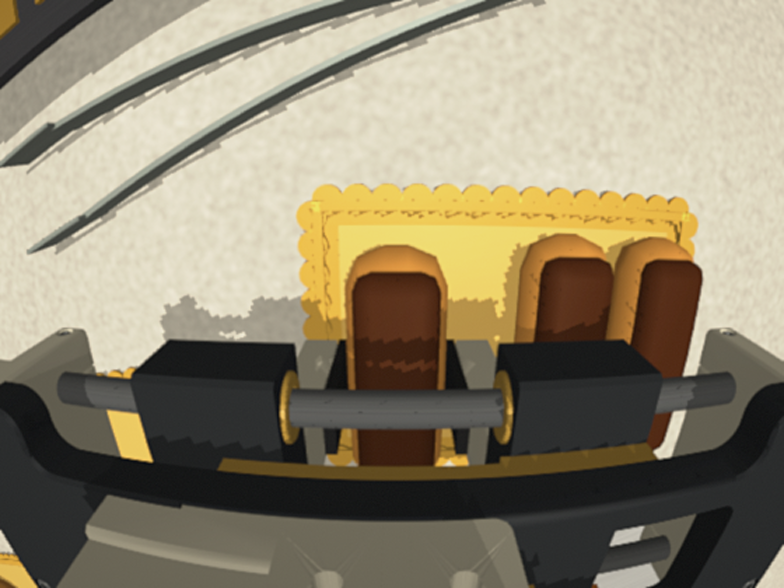

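arm_command(
  plan=[
    {"dx": 0.25, "dy": -0.02, "dz": -0.13, "wx": 0, "wy": 0, "wz": 0.02},
    {"dx": 0.15, "dy": 0, "dz": 0, "wx": 0, "wy": 0, "wz": 0},
    {"dx": 0.08, "dy": 0, "dz": 0, "wx": 0, "wy": 0, "wz": 0},
  ],
)

```text
time_s: 15.92
tcp_pos: [0.6891, -0.0623, 0.0281]
eef_rot: [-165.4, 89.8, -5.2]
contact_force: [-0.1, -0.3, -1.2]
gripper_width: 0.0361
```

Run:
```python
from h import *
goto(688,-62,25,70.2)
```

```text
t 15.92 tcp [689.1 -62.3  28.1] jaw az -109.8 w 36.1 tilt [ 0.003 -0.    -1.   ] j6 59 j1 11 F [-0.1 -0.3 -1.2]
rot shares [-0.01 -0.04  0.01]
shift now-frame [0.15 0.   0.06]  after-turn frame [0.15 0.   0.06]
```

arm_command(
  plan=[
    {"dx": 0.13, "dy": 0, "dz": 0.06, "wx": 0, "wy": -0.03, "wz": 0},
    {"dx": 0.08, "dy": 0, "dz": 0.02, "wx": 0, "wy": 0, "wz": 0},
  ],
)

```text
time_s: 16.08
tcp_pos: [0.6881, -0.0618, 0.0246]
eef_rot: [-143.9, 89.9, 16.2]
contact_force: [-3.9, 1.3, 10.4]
gripper_width: 0.0359
```

Run:
```python
from h import *
goto(688,-62,25,70.2)
```

```text
t 16.08 tcp [688.1 -61.8  24.6] jaw az -109.8 w 35.9 tilt [ 0.002  0.001 -1.   ] j6 59 j1 11 F [-3.9  1.3 10.4]
rot shares [-0.   -0.02  0.02]
shift now-frame [-0.02  0.01  0.  ]  after-turn frame [-0.02  0.01  0.  ]
```

arm_command(
  plan=[
    {"dx": -0.04, "dy": 0, "dz": 0, "wx": 0, "wy": 0, "wz": 0},
    {"dx": 0, "dy": 0, "dz": 0, "wx": 0, "wy": 0, "wz": 0},
    {"dx": 0, "dy": 0, "dz": 0, "wx": 0, "wy": 0, "wz": 0},
  ],
  fingers=0.03,
)

```text
time_s: 16.33
tcp_pos: [0.6885, -0.0617, 0.0262]
eef_rot: [-148.6, 89.8, 11.6]
contact_force: [-0.0, 0.7, 0.5]
gripper_width: 0.0421
```

Run:
```python
from h import *
goto(688,-62,130,70.2)
```

```text
t 16.33 tcp [688.5 -61.7  26.2] jaw az -109.8 w 42.1 tilt [ 0.004  0.001 -1.   ] j6 59 j1 11 F [-0.   0.7  0.5]
rot shares [-0.   -0.04  0.02]
shift now-frame [-5.19  0.01  0.  ]  after-turn frame [-5.19  0.02  0.02]
```

arm_command(
  plan=[
    {"dx": -0.4, "dy": 0, "dz": 0, "wx": 0, "wy": -0.04, "wz": 0.02},
    {"dx": -0.8, "dy": 0, "dz": 0, "wx": 0, "wy": 0, "wz": 0},
    {"dx": -1, "dy": 0, "dz": 0, "wx": 0, "wy": 0, "wz": 0},
    {"dx": -1, "dy": 0, "dz": 0, "wx": 0, "wy": 0, "wz": 0},
    {"dx": -1, "dy": 0, "dz": 0, "wx": 0, "wy": 0, "wz": 0},
    {"dx": -1, "dy": 0, "dz": 0, "wx": 0, "wy": 0, "wz": 0},
    {"dx": -0.5, "dy": 0, "dz": 1, "wx": 0, "wy": 0, "wz": 0},
    {"dx": 0, "dy": 0, "dz": 1, "wx": 0, "wy": 0, "wz": 0},
    {"dx": 0, "dy": 0, "dz": 1, "wx": 0, "wy": 0, "wz": 0},
    {"dx": 0, "dy": 0, "dz": 1, "wx": 0, "wy": 0, "wz": 0},
    {"dx": 0, "dy": 0, "dz": 1, "wx": 0, "wy": 0, "wz": 0},
    {"dx": 0, "dy": 0, "dz": 0.5, "wx": 0, "wy": 0, "wz": 0},
  ],
)

```text
time_s: 17.33
tcp_pos: [0.5846, -0.0247, 0.1537]
eef_rot: [-160.7, 89.7, -0.6]
contact_force: [-1.0, 1.6, 0.2]
gripper_width: 0.0427
```

```bash
python3 - <<'E'
from h import *
goto(455.5,195,130,0)
wlook(['eclair'],'w10')
E
python3 wov.py w10 ov10.png 5 669 -106.3 -19.8; python3 obj.py w2 ob2.png 18 455.5 195 0 33 33
```

```text
t 17.33 tcp [584.6 -24.7 153.7] jaw az -109.9 w 42.7 tilt [ 0.005 -0.    -1.   ] j6 53 j1 17 F [-1.   1.6  0.2]
rot shares [15.29 -0.04  0.06]
shift now-frame [ 1.15 -8.13  9.81]  after-turn frame [ 1.18  6.45 10.99]
eclair 0.68 [259.  22.  47. 116.] med [683. -60.  37.] ztop 38 rect 684.8 -60.2 37 99 70.3
```

View pics/ov10.png

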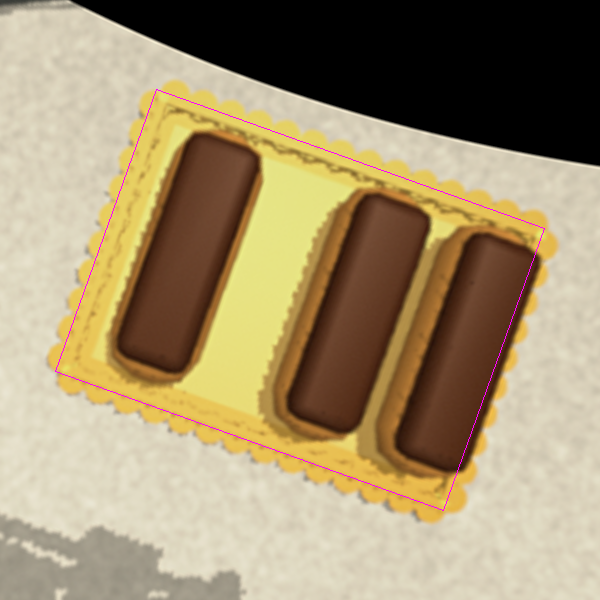

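View pics/ob2.png

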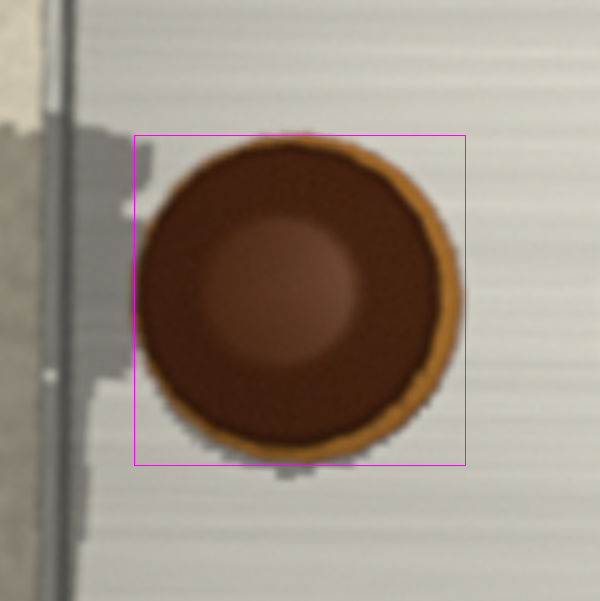

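The éclair lies centred and parallel to its neighbours: the fit is (684.8, -60.2, -19.7°) against a free place of (685, -61). Next is the bun at (455.5, 195); the enlarged crop shows a plain brown dome with no hole, lying on the sheet.

arm_command(
  plan=[
    {"dx": 0, "dy": -0.6, "dz": 0.7, "wx": 0, "wy": -0.04, "wz": 0.06},
    {"dx": 0, "dy": -0.75, "dz": 0.9, "wx": 0, "wy": 0, "wz": 0},
    {"dx": 0, "dy": -0.75, "dz": 0.9, "wx": 0, "wy": 0, "wz": 0},
    {"dx": 0, "dy": -0.75, "dz": 0.9, "wx": 0, "wy": 0, "wz": 0},
    {"dx": 0, "dy": -0.75, "dz": 0.9, "wx": 0, "wy": 0, "wz": 0},
    {"dx": 0, "dy": -0.75, "dz": 0.9, "wx": 0, "wy": 0, "wz": 0},
    {"dx": 0, "dy": -0.75, "dz": 0.9, "wx": 0, "wy": 0, "wz": 0},
    {"dx": 0, "dy": -0.75, "dz": 0.9, "wx": 0, "wy": 0, "wz": 0},
    {"dx": 0, "dy": -0.75, "dz": 0.9, "wx": 0, "wy": 0, "wz": 0},
    {"dx": 0, "dy": -0.75, "dz": 0.9, "wx": 0, "wy": 0, "wz": 0},
    {"dx": 0, "dy": -0.5, "dz": 0.7, "wx": 0, "wy": 0, "wz": 0},
    {"dx": 0, "dy": -0.2, "dz": 0.2, "wx": 0, "wy": 0, "wz": 0},
  ],
  fingers=-0.77,
)

```text
time_s: 18.43
tcp_pos: [0.4652, 0.2025, 0.1573]
eef_rot: [-178.1, 89.4, -18.1]
contact_force: [0.1, 0.1, -0.3]
gripper_width: 0.0775
```

arm_command(
  plan=[
    {"dx": 0, "dy": 0, "dz": 0, "wx": 0.95, "wy": 0, "wz": 0},
    {"dx": 0, "dy": 0, "dz": 0, "wx": 0.95, "wy": 0, "wz": 0},
    {"dx": 0, "dy": 0, "dz": 0, "wx": 0.95, "wy": 0, "wz": 0},
    {"dx": 0, "dy": 0, "dz": 0, "wx": 0.95, "wy": 0, "wz": 0},
    {"dx": 0, "dy": 0, "dz": 0, "wx": 0.95, "wy": 0, "wz": 0},
    {"dx": 0, "dy": 0, "dz": 0, "wx": 0.95, "wy": 0, "wz": 0},
    {"dx": 0, "dy": 0, "dz": 0, "wx": 0.95, "wy": 0, "wz": 0},
    {"dx": 0, "dy": 0, "dz": 0, "wx": 0.95, "wy": 0, "wz": 0},
    {"dx": 0, "dy": 0, "dz": 0, "wx": 0.95, "wy": 0, "wz": 0},
    {"dx": 0, "dy": 0, "dz": 0, "wx": 0.95, "wy": 0, "wz": 0},
    {"dx": 0, "dy": 0, "dz": 0, "wx": 0.95, "wy": 0, "wz": 0},
    {"dx": 0, "dy": 0, "dz": 0, "wx": 0.95, "wy": 0, "wz": 0},
    {"dx": 0, "dy": 0, "dz": 0, "wx": 0.95, "wy": 0, "wz": 0},
    {"dx": 0, "dy": 0, "dz": 0, "wx": 0.9, "wy": 0, "wz": 0},
    {"dx": 0, "dy": 0, "dz": 0, "wx": 0.5, "wy": 0, "wz": 0},
    {"dx": 0, "dy": 0, "dz": 0, "wx": 0, "wy": 0, "wz": 0},
  ],
)

```text
time_s: 19.77
tcp_pos: [0.481, 0.2052, 0.1613]
eef_rot: [-107.4, 89.0, -13.5]
contact_force: [-0.6, 0.6, -0.1]
gripper_width: 0.0774
```

Run:
```python
from h import *
goto(455.5,195.3,65,0)
```

```text
t 19.77 tcp [481.  205.2 161.3] jaw az -176.1 w 77.4 tilt [ 0.016 -0.004 -1.   ] j6 -42 j1 45 F [-0.6  0.6 -0.1]
rot shares [ 0.84 -0.06  0.2 ]
shift now-frame [ 4.8   1.38 -0.39]  after-turn frame [ 4.82  1.27 -0.5 ]
```

arm_command(
  plan=[
    {"dx": 0.3, "dy": 0.6, "dz": -0.2, "wx": 0.5, "wy": -0.06, "wz": 0.2},
    {"dx": 0.7, "dy": 0.6, "dz": -0.2, "wx": 0.3, "wy": 0, "wz": 0},
    {"dx": 0.9, "dy": 0.1, "dz": -0.1, "wx": 0, "wy": 0, "wz": 0},
    {"dx": 0.9, "dy": 0, "dz": 0, "wx": 0, "wy": 0, "wz": 0},
    {"dx": 0.9, "dy": 0, "dz": 0, "wx": 0, "wy": 0, "wz": 0},
    {"dx": 0.7, "dy": 0, "dz": 0, "wx": 0, "wy": 0, "wz": 0},
    {"dx": 0, "dy": 0, "dz": 0, "wx": 0, "wy": 0, "wz": 0},
  ],
)

```text
time_s: 20.35
tcp_pos: [0.4615, 0.1946, 0.0726]
eef_rot: [-57.9, 89.6, 32.6]
contact_force: [-0.3, -0.5, 0.3]
gripper_width: 0.0774
```

Run:
```python
from h import *
goto(455.5,195.3,21,0)
```

```text
t 20.35 tcp [461.5 194.6  72.6] jaw az -179.4 w 77.4 tilt [ 0.006  0.004 -1.   ] j6 -45 j1 45 F [-0.3 -0.5  0.3]
rot shares [0.13 0.04 0.07]
shift now-frame [2.58 0.32 0.03]  after-turn frame [2.58 0.3  0.04]
```

arm_command(
  plan=[
    {"dx": 0.2, "dy": 0.3, "dz": 0.04, "wx": 0.13, "wy": 0.04, "wz": 0.07},
    {"dx": 0.6, "dy": 0.05, "dz": 0, "wx": 0, "wy": 0, "wz": 0},
    {"dx": 0.6, "dy": 0.05, "dz": 0, "wx": 0, "wy": 0, "wz": 0},
    {"dx": 0, "dy": 0, "dz": 0, "wx": 0, "wy": 0, "wz": 0},
  ],
)

```text
time_s: 20.68
tcp_pos: [0.4553, 0.1963, 0.0456]
eef_rot: [-57.3, 89.9, 32.7]
contact_force: [0.2, -1.1, -0.4]
gripper_width: 0.0774
```

Run:
```python
from h import *
goto(455.5,195.3,21,0)
```

```text
t 20.68 tcp [455.3 196.3  45.6] jaw az -180.0 w 77.4 tilt [ 0.001  0.001 -1.   ] j6 -46 j1 46 F [ 0.2 -1.1 -0.4]
rot shares [0.01 0.01 0.01]
shift now-frame [ 1.23 -0.01 -0.05]  after-turn frame [ 1.23 -0.01 -0.05]
```

arm_command(
  plan=[
    {"dx": 0.6, "dy": 0.02, "dz": -0.05, "wx": 0, "wy": 0, "wz": 0.01},
    {"dx": 0.6, "dy": 0.04, "dz": 0, "wx": 0, "wy": 0, "wz": 0},
    {"dx": 0, "dy": 0.03, "dz": 0, "wx": 0, "wy": 0, "wz": 0},
  ],
)

```text
time_s: 20.93
tcp_pos: [0.4554, 0.197, 0.024]
eef_rot: [-48.1, 89.7, 42.0]
contact_force: [0.3, -0.2, -0.0]
gripper_width: 0.0776
```

Run:
```python
from h import *
goto(455.5,195.3,21,0)
```

```text
t 20.93 tcp [455.4 197.   24. ] jaw az -179.9 w 77.6 tilt [ 0.003  0.003 -1.   ] j6 -46 j1 46 F [ 0.3 -0.2 -0. ]
rot shares [0.03 0.04 0.04]
shift now-frame [ 0.15 -0.01 -0.09]  after-turn frame [ 0.15 -0.01 -0.09]
```

arm_command(
  plan=[
    {"dx": 0.2, "dy": 0, "dz": -0.09, "wx": 0, "wy": 0.04, "wz": 0.04},
    {"dx": 0.02, "dy": 0, "dz": 0, "wx": 0, "wy": 0, "wz": 0},
    {"dx": 0.02, "dy": 0, "dz": 0, "wx": 0, "wy": 0, "wz": 0},
    {"dx": 0.02, "dy": 0, "dz": 0, "wx": 0, "wy": 0, "wz": 0},
    {"dx": 0.02, "dy": 0, "dz": 0, "wx": 0, "wy": 0, "wz": 0},
  ],
  fingers=0,
  force=8,
)

```text
time_s: 21.35
tcp_pos: [0.4571, 0.1967, 0.0219]
eef_rot: [-56.2, 89.8, 34.0]
contact_force: [0.3, 0.8, -0.8]
gripper_width: 0.0652
```

Run:
```python
from h import *
goto(455.5,195.3,120,-1.8)
```

```text
t 21.35 tcp [457.1 196.7  21.9] jaw az -179.8 w 65.2 tilt [ 0.003  0.002 -1.   ] j6 -46 j1 46 F [ 0.3  0.8 -0.8]
rot shares [0.43 0.02 0.04]
shift now-frame [-4.91  0.07 -0.06]  after-turn frame [-4.91  0.08 -0.07]
```

arm_command(
  plan=[
    {"dx": -0.5, "dy": 0, "dz": 0, "wx": 0, "wy": 0.02, "wz": 0.04},
    {"dx": -0.9, "dy": 0, "dz": 0, "wx": 0, "wy": 0, "wz": 0},
    {"dx": -1, "dy": 0, "dz": 0, "wx": 0, "wy": 0, "wz": 0},
    {"dx": -1, "dy": 0, "dz": 0, "wx": 0, "wy": 0, "wz": 0},
    {"dx": -1, "dy": 0, "dz": 0, "wx": 0, "wy": 0, "wz": 0},
    {"dx": -1, "dy": 0, "dz": 0, "wx": 0, "wy": 0, "wz": 0},
    {"dx": -0.5, "dy": 0, "dz": 0.4, "wx": 0.1, "wy": 0, "wz": 0},
  ],
)

```text
time_s: 21.93
tcp_pos: [0.4551, 0.2021, 0.1436]
eef_rot: [126.5, 89.6, -143.8]
contact_force: [0.2, 0.8, -0.8]
gripper_width: 0.0651
```

arm_command(
  plan=[
    {"dx": 0, "dy": -0.25, "dz": 0.9, "wx": 0.03, "wy": 0, "wz": 0},
    {"dx": 0, "dy": -0.25, "dz": 1, "wx": 0.03, "wy": 0, "wz": 0},
    {"dx": 0, "dy": -0.25, "dz": 1, "wx": 0.03, "wy": 0, "wz": 0},
    {"dx": 0, "dy": -0.25, "dz": 1, "wx": 0.03, "wy": 0, "wz": 0},
    {"dx": 0, "dy": -0.25, "dz": 1, "wx": 0.03, "wy": 0, "wz": 0},
    {"dx": 0, "dy": -0.25, "dz": 1, "wx": 0.03, "wy": 0, "wz": 0},
    {"dx": 0, "dy": -0.25, "dz": 1, "wx": 0.03, "wy": 0, "wz": 0},
    {"dx": 0, "dy": -0.25, "dz": 1, "wx": 0.03, "wy": 0, "wz": 0},
    {"dx": 0, "dy": -0.25, "dz": 1, "wx": 0.03, "wy": 0, "wz": 0},
    {"dx": 0, "dy": -0.25, "dz": 1, "wx": 0.03, "wy": 0, "wz": 0},
    {"dx": 0, "dy": -0.25, "dz": 1, "wx": 0.03, "wy": 0, "wz": 0},
    {"dx": 0, "dy": -0.25, "dz": 1, "wx": 0, "wy": 0, "wz": 0},
    {"dx": 0, "dy": -0.15, "dz": 0.7, "wx": 0, "wy": 0, "wz": 0},
    {"dx": 0, "dy": 0, "dz": 0, "wx": 0, "wy": 0, "wz": 0},
  ],
)

```text
time_s: 23.1
tcp_pos: [0.5261, 0.4649, 0.1521]
eef_rot: [-10.4, 89.7, 77.6]
contact_force: [-0.0, 1.4, -1.3]
gripper_width: 0.0651
```

```bash
python3 - <<'E'
from h import *
goto(521,351,130,-1.8)
E
python3 held.py w11 bun
python3 wov.py w11 ov11.png 5 522 391 -1.8
```

```text
t 23.10 tcp [526.1 464.9 152.1] jaw az 177.9 w 65.1 tilt [ 0.001  0.005 -1.   ] j6 -59 j1 57 F [-0.   1.4 -1.3]
rot shares [-0.06  0.06  0.01]
shift now-frame [ 1.08  0.05 -5.71]  after-turn frame [ 1.11  0.08 -5.7 ]
0.64 toolframe pct 1,2,50,98,99 (mm)
x [-24.9 -24.4 -17.2   5.1   8.2]
y [-30.8 -27.9  -0.9  26.3  29.1]
z [-32.6 -32.  -16.8  21.2  24.1]
0.58 toolframe pct 1,2,50,98,99 (mm)Traceback (most recent call last):
  File "held.py", line 8, in <module>
    for i,n in enumerate('xyz'): print(n,(np.percentile(Q[:,i],[0.5,2,50,98,99.5])*1000).round(1))
                                          ~~~~~~~~~~~~~^^^^^^^^^^^^^^^^^^^^^^^^^^^
    return _quantile_unchecked(
        a, q, axis, out, overwrite_input, method, keepdims, weights)
    return _ureduce(a,
                    func=_quantile_ureduce_func,
    ...<5 lines>...
                    overwrite_input=overwrite_input,
                    method=method)
    r = func(a, **kwargs)
    result = _quantile(arr,
                       quantiles=q,
    ...<2 lines>...
                       out=out,
                       weights=wgt)
    slices_having_nans = np.isnan(arr[-1, ...])
                                  ~~~^^^^^^^^^
IndexError: index -1 is out of bounds for axis 0 with size 0
```

View pics/w11.png

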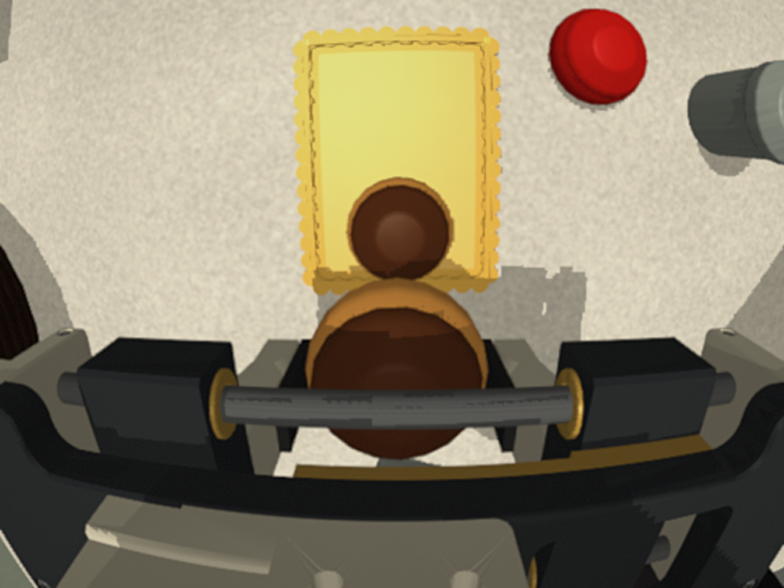

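View pics/ov11.png

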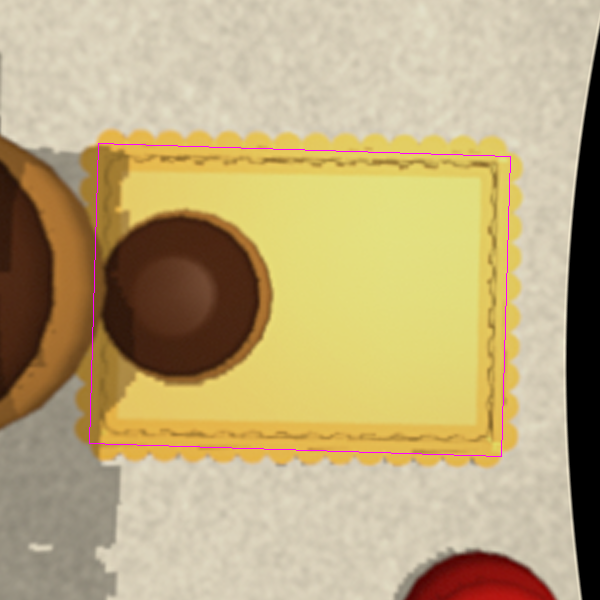

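arm_command(
  plan=[
    {"dx": 0, "dy": 0.05, "dz": -0.6, "wx": -0.24, "wy": 0.06, "wz": 0},
    {"dx": 0, "dy": 0, "dz": -1, "wx": 0, "wy": 0, "wz": 0},
    {"dx": 0, "dy": 0, "dz": -1, "wx": 0, "wy": 0, "wz": 0},
    {"dx": 0, "dy": 0, "dz": -1, "wx": 0, "wy": 0, "wz": 0},
    {"dx": 0.5, "dy": 0, "dz": -1, "wx": 0, "wy": 0, "wz": 0},
    {"dx": 0.8, "dy": 0, "dz": -0.7, "wx": 0, "wy": 0, "wz": 0},
    {"dx": 0.8, "dy": 0, "dz": -0.1, "wx": 0, "wy": 0, "wz": 0},
    {"dx": 0.8, "dy": 0, "dz": 0, "wx": 0, "wy": 0, "wz": 0},
    {"dx": 0.5, "dy": 0, "dz": 0, "wx": 0, "wy": 0, "wz": 0},
    {"dx": 0, "dy": 0, "dz": 0, "wx": 0, "wy": 0, "wz": 0},
  ],
)

```text
time_s: 24.03
tcp_pos: [0.5181, 0.3362, 0.0859]
eef_rot: [-163.8, 89.9, -74.6]
contact_force: [-0.7, -0.3, -1.3]
gripper_width: 0.0647
```

Run:
```python
from h import *
goto(522,352,24,-1)
```

```text
t 24.03 tcp [518.1 336.2  85.9] jaw az 179.2 w 64.7 tilt [ 0.    -0.001 -1.   ] j6 -52 j1 51 F [-0.7 -0.3 -1.3]
rot shares [ 0.04 -0.01  0.  ]
shift now-frame [ 3.09 -0.18  0.8 ]  after-turn frame [ 3.09 -0.18  0.79]
```

arm_command(
  plan=[
    {"dx": 0.4, "dy": -0.1, "dz": 0.5, "wx": 0.04, "wy": 0, "wz": 0},
    {"dx": 0.7, "dy": -0.08, "dz": 0.28, "wx": 0, "wy": 0, "wz": 0},
    {"dx": 0.7, "dy": 0, "dz": 0, "wx": 0, "wy": 0, "wz": 0},
    {"dx": 0.4, "dy": 0, "dz": 0, "wx": 0, "wy": 0, "wz": 0},
    {"dx": 0, "dy": 0, "dz": 0, "wx": 0, "wy": 0, "wz": 0},
  ],
)

```text
time_s: 24.45
tcp_pos: [0.5233, 0.3537, 0.0414]
eef_rot: [-61.7, 89.8, 27.4]
contact_force: [0.5, 0.2, -1.1]
gripper_width: 0.0649
```

Run:
```python
from h import *
goto(522,352,24,-1)
```

```text
t 24.45 tcp [523.3 353.7  41.4] jaw az 179.1 w 64.9 tilt [ 0.003  0.002 -1.   ] j6 -53 j1 52 F [ 0.5  0.2 -1.1]
rot shares [0.02 0.02 0.04]
shift now-frame [ 0.87  0.07 -0.09]  after-turn frame [ 0.87  0.06 -0.09]
```

arm_command(
  plan=[
    {"dx": 0.4, "dy": 0.06, "dz": -0.09, "wx": 0, "wy": 0.02, "wz": 0.04},
    {"dx": 0.25, "dy": 0.02, "dz": 0, "wx": 0, "wy": 0, "wz": 0},
    {"dx": 0.12, "dy": 0.02, "dz": 0, "wx": 0, "wy": 0, "wz": 0},
  ],
)

```text
time_s: 24.7
tcp_pos: [0.5216, 0.353, 0.0251]
eef_rot: [-52.3, 90.0, 36.8]
contact_force: [0.6, -0.1, -0.5]
gripper_width: 0.0651
```

Run:
```python
from h import *
goto(522,352,22,-1)
```

```text
t 24.70 tcp [521.6 353.   25.1] jaw az 179.2 w 65.1 tilt [ 0.  0. -1.] j6 -53 j1 52 F [ 0.6 -0.1 -0.5]
rot shares [0.03 0.   0.01]
shift now-frame [ 0.16 -0.02 -0.05]  after-turn frame [ 0.16 -0.02 -0.05]
```

arm_command(
  plan=[
    {"dx": 0.1, "dy": 0, "dz": -0.05, "wx": 0, "wy": 0, "wz": 0},
    {"dx": 0.07, "dy": 0, "dz": 0, "wx": 0, "wy": 0, "wz": 0},
    {"dx": 0.05, "dy": 0, "dz": 0, "wx": 0, "wy": 0, "wz": 0},
  ],
)

```text
time_s: 24.95
tcp_pos: [0.5214, 0.3519, 0.0212]
eef_rot: [-89.3, 90.0, -0.1]
contact_force: [-4.9, -1.0, 11.0]
gripper_width: 0.0654
```

Run:
```python
from h import *
goto(522,352,22,-1)
```

```text
t 24.95 tcp [521.4 351.9  21.2] jaw az 179.2 w 65.4 tilt [ 0.001 -0.    -1.   ] j6 -53 j1 52 F [-4.9 -1.  11. ]
rot shares [0.04 0.   0.01]
shift now-frame [-0.04 -0.03  0.01]  after-turn frame [-0.04 -0.03  0.01]
```

arm_command(
  plan=[
    {"dx": -0.03, "dy": 0, "dz": 0, "wx": 0, "wy": 0, "wz": 0},
    {"dx": 0, "dy": 0, "dz": 0, "wx": 0, "wy": 0, "wz": 0},
    {"dx": 0, "dy": 0, "dz": 0, "wx": 0, "wy": 0, "wz": 0},
    {"dx": 0, "dy": 0, "dz": 0, "wx": 0, "wy": 0, "wz": 0},
  ],
  fingers=-0.77,
)

```text
time_s: 25.28
tcp_pos: [0.5223, 0.3526, 0.0237]
eef_rot: [-49.7, 89.8, 39.5]
contact_force: [-0.5, 0.5, -0.3]
gripper_width: 0.0773
```

Run:
```python
from h import *
goto(522,352,22,-1)
```

```text
t 25.28 tcp [522.3 352.6  23.7] jaw az 179.2 w 77.3 tilt [ 0.003  0.002 -1.   ] j6 -53 j1 52 F [-0.5  0.5 -0.3]
rot shares [0.05 0.03 0.04]
shift now-frame [ 0.08  0.02 -0.03]  after-turn frame [ 0.08  0.02 -0.03]
```

arm_command(
  plan=[
    {"dx": -0.4, "dy": 0, "dz": 0, "wx": 0, "wy": 0.03, "wz": 0.04},
    {"dx": -0.8, "dy": 0, "dz": 0, "wx": 0, "wy": 0, "wz": 0},
    {"dx": -1, "dy": 0, "dz": 0, "wx": 0, "wy": 0, "wz": 0},
    {"dx": -1, "dy": 0, "dz": 0, "wx": 0, "wy": 0, "wz": 0},
    {"dx": -1, "dy": 0, "dz": 0, "wx": 0, "wy": 0, "wz": 0},
    {"dx": -1, "dy": 0, "dz": 0, "wx": 0, "wy": 0, "wz": 0},
    {"dx": -1, "dy": 0.1, "dz": -0.5, "wx": 0, "wy": 0, "wz": 0},
  ],
)

```text
time_s: 25.87
tcp_pos: [0.5189, 0.3414, 0.1507]
eef_rot: [137.2, 89.4, -133.5]
contact_force: [0.5, 0.7, 0.4]
gripper_width: 0.0778
```

arm_command(
  plan=[
    {"dx": 0, "dy": 0.2, "dz": -1, "wx": 0, "wy": 0, "wz": 0},
    {"dx": 0, "dy": 0.2, "dz": -1, "wx": 0, "wy": 0, "wz": 0},
    {"dx": 0, "dy": 0.2, "dz": -1, "wx": 0, "wy": 0, "wz": 0},
    {"dx": 0, "dy": 0.2, "dz": -1, "wx": 0, "wy": 0, "wz": 0},
    {"dx": 0, "dy": 0.2, "dz": -1, "wx": 0, "wy": 0, "wz": 0},
    {"dx": 0, "dy": 0.2, "dz": -1, "wx": 0, "wy": 0, "wz": 0},
    {"dx": 0, "dy": 0.2, "dz": -1, "wx": 0, "wy": 0, "wz": 0},
    {"dx": 0, "dy": 0.2, "dz": -1, "wx": 0, "wy": 0, "wz": 0},
    {"dx": 0, "dy": 0.2, "dz": -1, "wx": 0, "wy": 0, "wz": 0},
    {"dx": 0, "dy": 0.2, "dz": -1, "wx": 0, "wy": 0, "wz": 0},
    {"dx": 0, "dy": 0.2, "dz": -1, "wx": 0, "wy": 0, "wz": 0},
    {"dx": 0, "dy": 0.2, "dz": -1, "wx": 0, "wy": 0, "wz": 0},
    {"dx": 0, "dy": 0.2, "dz": -1, "wx": 0, "wy": 0, "wz": 0},
    {"dx": 0, "dy": 0.2, "dz": -1, "wx": 0, "wy": 0, "wz": 0},
    {"dx": 0, "dy": 0.2, "dz": -0.8, "wx": 0, "wy": 0, "wz": 0},
    {"dx": 0, "dy": 0, "dz": 0, "wx": 0, "wy": 0, "wz": 0},
  ],
  fingers=-0.55,
)

```text
time_s: 27.2
tcp_pos: [0.4549, 0.0352, 0.1689]
eef_rot: [-56.7, 89.4, 32.7]
contact_force: [-0.2, 0.6, -0.0]
gripper_width: 0.0684
```

```bash
python3 - <<'E'
from h import *
goto(453,-92,130,-95)
wlook(['slice','croissant'],'w12')
E
python3 obj.py w12 ob12.png 39 453 -92 -3 42 28
python3 obj.py w12 ob12b.png 5 453 -92 -3 42 28
```

```text
t 27.20 tcp [454.9  35.2 168.9] jaw az 179.4 w 68.4 tilt [ 0.009  0.006 -1.   ] j6 -30 j1 29 F [-0.2  0.6 -0. ]
rot shares [-18.67  -0.03   0.15]
shift now-frame [ 1.91  0.05 -6.37]  after-turn frame [ 1.95  6.34 -0.46]
slice 0.68 [237.  19. 104.  72.] med [452. -90.  38.] ztop 39 rect 451.6 -91.5 57 85 84.6
croissant 0.61 [216. 121. 115.  78.] med [461.   4.  34.] ztop 40 rect 463.6 3.6 112 60 4.4
```

View pics/w12.png

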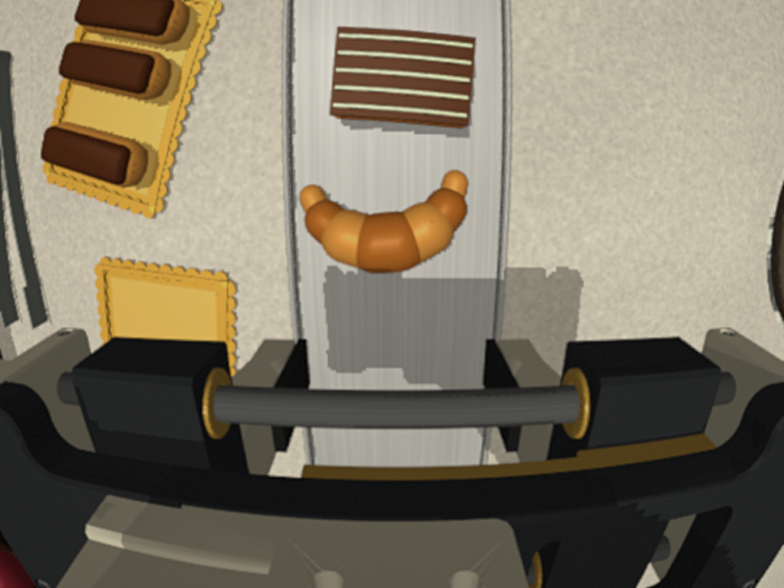

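View pics/ob12.png

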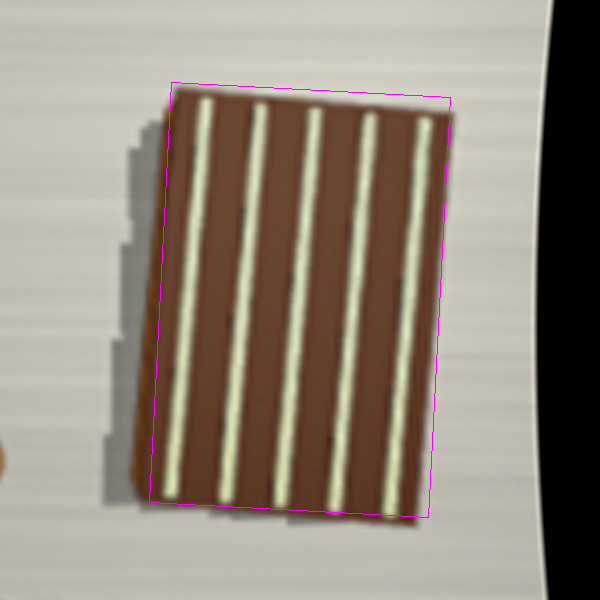

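The slice at (403,77) measures (452, -91.3, -5.2°). The croissant at (385,230) is clear of where the fingers go in.

arm_command(
  plan=[
    {"dx": 0, "dy": 0.1, "dz": -0.6, "wx": -0.5, "wy": -0.03, "wz": 0.15},
    {"dx": 0, "dy": 0, "dz": -0.9, "wx": 0, "wy": 0, "wz": 0},
    {"dx": 0, "dy": 0, "dz": -1, "wx": 0, "wy": 0, "wz": 0},
    {"dx": 0, "dy": 0, "dz": -1, "wx": 0, "wy": 0, "wz": 0},
    {"dx": 0, "dy": 0, "dz": -1, "wx": 0, "wy": 0, "wz": 0},
    {"dx": 0, "dy": 0, "dz": -0.8, "wx": 0, "wy": 0, "wz": 0},
    {"dx": 0, "dy": 0, "dz": -0.3, "wx": 0, "wy": 0, "wz": 0},
  ],
)

```text
time_s: 27.93
tcp_pos: [0.4623, -0.0716, 0.1695]
eef_rot: [-6.4, 89.4, 86.2]
contact_force: [0.5, 0.7, -0.7]
gripper_width: 0.068
```

arm_command(
  plan=[
    {"dx": 0, "dy": 0, "dz": 0, "wx": -0.95, "wy": 0, "wz": 0},
    {"dx": 0, "dy": 0, "dz": 0, "wx": -0.95, "wy": 0, "wz": 0},
    {"dx": 0, "dy": 0, "dz": 0, "wx": -0.95, "wy": 0, "wz": 0},
    {"dx": 0, "dy": 0, "dz": 0, "wx": -0.95, "wy": 0, "wz": 0},
    {"dx": 0, "dy": 0, "dz": 0, "wx": -0.95, "wy": 0, "wz": 0},
    {"dx": 0, "dy": 0, "dz": 0, "wx": -0.95, "wy": 0, "wz": 0},
    {"dx": 0, "dy": 0, "dz": 0, "wx": -0.95, "wy": 0, "wz": 0},
    {"dx": 0, "dy": 0, "dz": 0, "wx": -0.95, "wy": 0, "wz": 0},
    {"dx": 0, "dy": 0, "dz": 0, "wx": -0.95, "wy": 0, "wz": 0},
    {"dx": 0, "dy": 0, "dz": 0, "wx": -0.95, "wy": 0, "wz": 0},
    {"dx": 0, "dy": 0, "dz": 0, "wx": -0.95, "wy": 0, "wz": 0},
    {"dx": 0, "dy": 0, "dz": 0, "wx": -0.95, "wy": 0, "wz": 0},
    {"dx": 0, "dy": 0, "dz": 0, "wx": -0.95, "wy": 0, "wz": 0},
    {"dx": 0, "dy": 0, "dz": 0, "wx": -0.95, "wy": 0, "wz": 0},
    {"dx": 0, "dy": 0, "dz": 0, "wx": -0.95, "wy": 0, "wz": 0},
    {"dx": 0, "dy": 0, "dz": 0, "wx": -0.95, "wy": 0, "wz": 0},
    {"dx": 0, "dy": 0, "dz": 0, "wx": -0.95, "wy": 0, "wz": 0},
    {"dx": 0, "dy": 0, "dz": 0, "wx": -0.9, "wy": 0, "wz": 0},
    {"dx": 0, "dy": 0, "dz": 0, "wx": 0, "wy": 0, "wz": 0},
  ],
)

```text
time_s: 29.52
tcp_pos: [0.4719, -0.0556, 0.1704]
eef_rot: [-90.1, 89.4, 85.3]
contact_force: [0.8, -0.2, -0.7]
gripper_width: 0.0677
```

Run:
```python
from h import *
goto(452,-91.3,70,84.8)
```

```text
t 29.52 tcp [471.9 -55.6 170.4] jaw az -94.7 w 67.7 tilt [ 0.001  0.01  -1.   ] j6 69 j1 17 F [ 0.8 -0.2 -0.7]
rot shares [0.12 0.   0.12]
shift now-frame [5.   1.91 0.85]  after-turn frame [5.02 1.87 0.83]
```

arm_command(
  plan=[
    {"dx": 0.4, "dy": 0.5, "dz": 0.3, "wx": 0.12, "wy": 0, "wz": 0.12},
    {"dx": 0.8, "dy": 0.7, "dz": 0.3, "wx": 0, "wy": 0, "wz": 0},
    {"dx": 0.9, "dy": 0.6, "dz": 0.3, "wx": 0, "wy": 0, "wz": 0},
    {"dx": 0.9, "dy": 0.1, "dz": 0.05, "wx": 0, "wy": 0, "wz": 0},
    {"dx": 0.9, "dy": 0, "dz": 0, "wx": 0, "wy": 0, "wz": 0},
    {"dx": 0.7, "dy": 0, "dz": 0, "wx": 0, "wy": 0, "wz": 0},
    {"dx": 0, "dy": 0, "dz": 0, "wx": 0, "wy": 0, "wz": 0},
  ],
)

```text
time_s: 30.1
tcp_pos: [0.4536, -0.088, 0.0769]
eef_rot: [-166.1, 89.6, 8.0]
contact_force: [0.1, -0.1, 0.1]
gripper_width: 0.0679
```

Run:
```python
from h import *
goto(452,-91.3,25,84.8)
```

```text
t 30.10 tcp [453.6 -88.   76.9] jaw az -95.9 w 67.9 tilt [ 0.006  0.001 -1.   ] j6 70 j1 14 F [ 0.1 -0.1  0.1]
rot shares [-0.16 -0.08  0.02]
shift now-frame [2.59 0.18 0.08]  after-turn frame [2.59 0.17 0.07]
```

arm_command(
  plan=[
    {"dx": 0.4, "dy": 0.17, "dz": 0.08, "wx": -0.16, "wy": -0.08, "wz": 0.02},
    {"dx": 0.7, "dy": 0, "dz": 0.03, "wx": 0, "wy": 0, "wz": 0},
    {"dx": 0.4, "dy": 0, "dz": 0.03, "wx": 0, "wy": 0, "wz": 0},
    {"dx": 0, "dy": 0, "dz": 0, "wx": 0, "wy": 0, "wz": 0},
  ],
)

```text
time_s: 30.43
tcp_pos: [0.4526, -0.0899, 0.0468]
eef_rot: [157.7, 90.0, -27.5]
contact_force: [-0.1, -0.4, -0.8]
gripper_width: 0.0678
```

Run:
```python
from h import *
goto(452,-91.3,25,84.8)
```

```text
t 30.43 tcp [452.6 -89.9  46.8] jaw az -95.2 w 67.8 tilt [ 0.001 -0.    -1.   ] j6 71 j1 13 F [-0.1 -0.4 -0.8]
rot shares [ 0.   -0.01 -0.  ]
shift now-frame [1.09 0.07 0.03]  after-turn frame [1.09 0.07 0.02]
```

arm_command(
  plan=[
    {"dx": 0.6, "dy": 0.07, "dz": 0.02, "wx": 0, "wy": 0, "wz": 0},
    {"dx": 0.5, "dy": 0, "dz": 0.05, "wx": 0, "wy": 0, "wz": 0},
    {"dx": 0.1, "dy": 0, "dz": 0.03, "wx": 0, "wy": 0, "wz": 0},
  ],
)

```text
time_s: 30.68
tcp_pos: [0.4529, -0.0906, 0.0242]
eef_rot: [-176.8, 89.8, -1.9]
contact_force: [-0.2, 0.3, 0.2]
gripper_width: 0.068
```

Run:
```python
from h import *
goto(452,-91.3,25,84.8)
wlook([],'w13')
```

```text
t 30.68 tcp [452.9 -90.6  24.2] jaw az -95.2 w 68.0 tilt [ 0.004 -0.    -1.   ] j6 71 j1 13 F [-0.2  0.3  0.2]
rot shares [ 0.01 -0.05  0.  ]
shift now-frame [-0.04  0.04  0.04]  after-turn frame [-0.04  0.04  0.04]
```

View pics/w13.png

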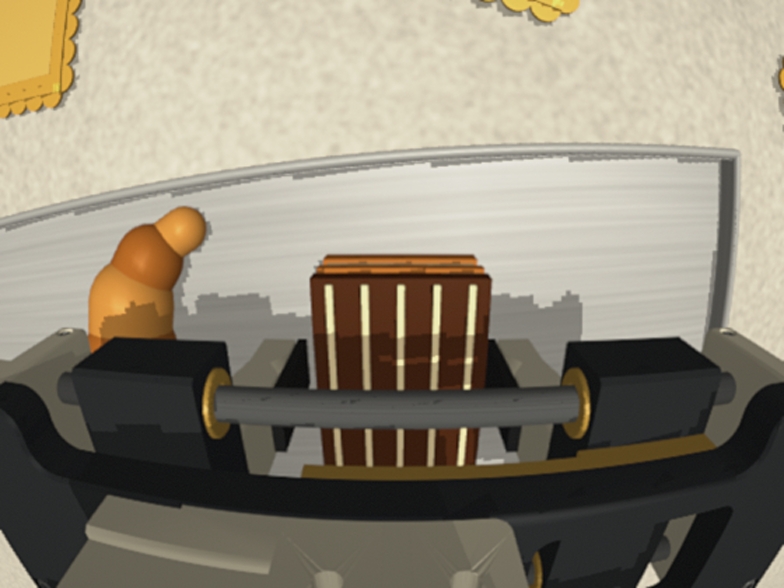

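The slice is centred in the jaws and the croissant horn at (180,230) is clear. Closing now.

arm_command(
  plan=[
    {"dx": 0, "dy": 0.03, "dz": 0.04, "wx": 0, "wy": -0.04, "wz": 0},
    {"dx": 0.03, "dy": 0, "dz": 0.02, "wx": 0, "wy": 0, "wz": 0},
    {"dx": 0.03, "dy": 0, "dz": 0.02, "wx": 0, "wy": 0, "wz": 0},
    {"dx": 0.03, "dy": 0, "dz": 0.02, "wx": 0, "wy": 0, "wz": 0},
    {"dx": 0.02, "dy": 0, "dz": 0.02, "wx": 0, "wy": 0, "wz": 0},
  ],
  fingers=0.2,
  force=9,
)

```text
time_s: 31.15
tcp_pos: [0.4524, -0.0907, 0.0251]
eef_rot: [-169.5, 89.7, 5.4]
contact_force: [-0.2, -1.0, 0.3]
gripper_width: 0.0558
```

Run:
```python
from h import *
goto(452,-91.3,130,84.8)
```

```text
t 31.15 tcp [452.4 -90.7  25.1] jaw az -95.1 w 55.8 tilt [ 0.005  0.    -1.   ] j6 72 j1 13 F [-0.2 -1.   0.3]
rot shares [ 0.02 -0.06  0.01]
shift now-frame [-5.25  0.03 -0.01]  after-turn frame [-5.25  0.03  0.02]
```

arm_command(
  plan=[
    {"dx": -0.5, "dy": 0, "dz": 0, "wx": 0, "wy": -0.06, "wz": 0},
    {"dx": -0.9, "dy": 0, "dz": 0, "wx": 0, "wy": 0, "wz": 0},
    {"dx": -1, "dy": 0, "dz": 0, "wx": 0, "wy": 0, "wz": 0},
    {"dx": -1, "dy": 0, "dz": 0, "wx": 0, "wy": 0, "wz": 0},
    {"dx": -1, "dy": 0, "dz": 0, "wx": 0, "wy": 0, "wz": 0},
    {"dx": -1, "dy": 0, "dz": 0, "wx": 0, "wy": 0, "wz": 0},
    {"dx": -0.5, "dy": -0.5, "dz": -0.2, "wx": 0, "wy": 0, "wz": 0},
    {"dx": 0, "dy": -0.9, "dz": -0.27, "wx": 0.1, "wy": 0, "wz": 0},
    {"dx": 0, "dy": -0.9, "dz": -0.27, "wx": 0.1, "wy": 0, "wz": 0},
    {"dx": 0, "dy": -0.9, "dz": -0.27, "wx": 0.1, "wy": 0, "wz": 0},
    {"dx": 0, "dy": -0.9, "dz": -0.27, "wx": 0.1, "wy": 0, "wz": 0},
    {"dx": 0, "dy": -0.9, "dz": -0.27, "wx": 0.1, "wy": 0, "wz": 0},
    {"dx": 0, "dy": -0.9, "dz": -0.27, "wx": 0.1, "wy": 0, "wz": 0},
    {"dx": 0, "dy": -0.9, "dz": -0.27, "wx": 0, "wy": 0, "wz": 0},
    {"dx": 0, "dy": -0.9, "dz": -0.27, "wx": 0, "wy": 0, "wz": 0},
    {"dx": 0, "dy": -0.7, "dz": -0.2, "wx": 0, "wy": 0, "wz": 0},
    {"dx": 0, "dy": 0, "dz": 0, "wx": 0, "wy": 0, "wz": 0},
  ],
)

```text
time_s: 32.57
tcp_pos: [0.5227, 0.0772, 0.1518]
eef_rot: [-101.7, 89.7, 70.0]
contact_force: [1.0, -0.3, -0.5]
gripper_width: 0.0558
```

```bash
python3 - <<'E'
from h import *
goto(648,84.4,130,82)
E
python3 held.py w14 slice
python3 wov.py w14 ov14.png 5 653 122 -8
```

```text
t 32.57 tcp [522.7  77.2 151.8] jaw az -98.3 w 55.8 tilt [ 0.002  0.005 -1.   ] j6 52 j1 30 F [ 1.  -0.3 -0.5]
rot shares [-0.06 -0.01  0.07]
shift now-frame [ 1.1  -1.25 -6.14]  after-turn frame [ 1.09 -1.23 -6.15]
0.96 toolframe pct 1,2,50,98,99 (mm)
x [-14.7 -14.4 -13.   15.3  20.5]
y [-28.8 -27.9  -1.   25.7  26.6]
z [-42.1 -42.  -22.1  27.6  29. ]
```

View pics/w14.png

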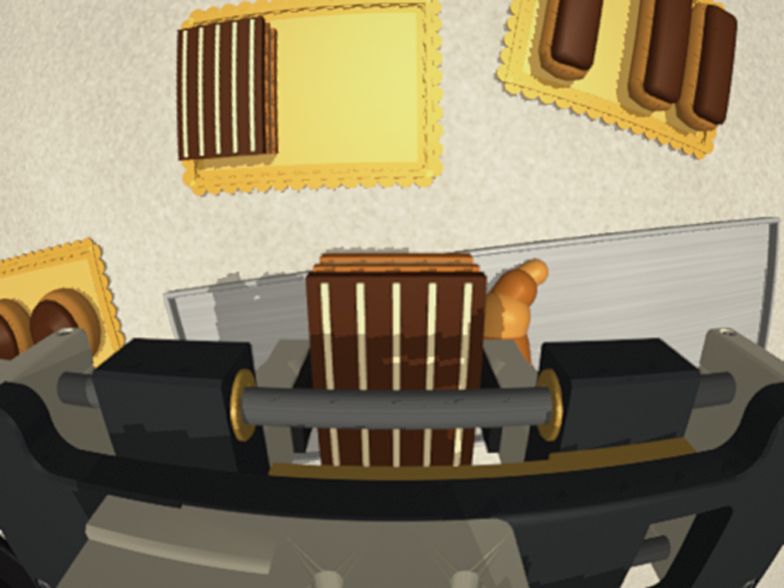

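View pics/ov14.png

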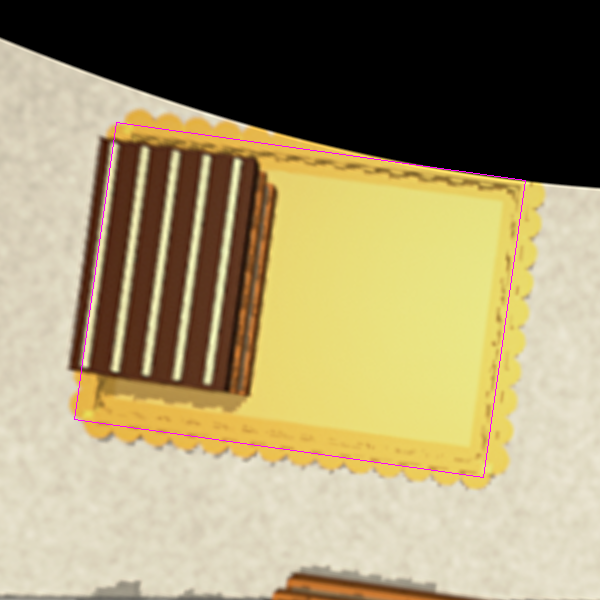

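```bash
python3 wov.py w14 ov14b.png 5 653.3 119.5 -7.8 65.5 88; python3 obj.py w14 ob14.png 39 659.5 165 -7.8 42 28
python3 - <<'E'
import cv2,numpy as np
a=cv2.imread('pics/ov14b.png');b=cv2.imread('pics/ob14.png'); cv2.imwrite('pics/c14.png',np.hstack([a,b])[:, :1200][::1])
c=np.hstack([a,b]); cv2.imwrite('pics/c14.png',cv2.resize(c,(800,400)))
E
```

```text
Traceback (most recent call last):
ValueError: all the input array dimensions except for the concatenation axis must match exactly, but along dimension 0, the array at index 0 has size 600 and the array at index 1 has size 601
```

Run:
```python
import cv2,numpy as np
a=cv2.imread('pics/ov14b.png')[:600,:600];b=cv2.imread('pics/ob14.png')[:600,:600]
cv2.imwrite('pics/c14.png',cv2.resize(np.hstack([a,b]),(800,400)))
```

```text
(no output)
```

View pics/c14.png

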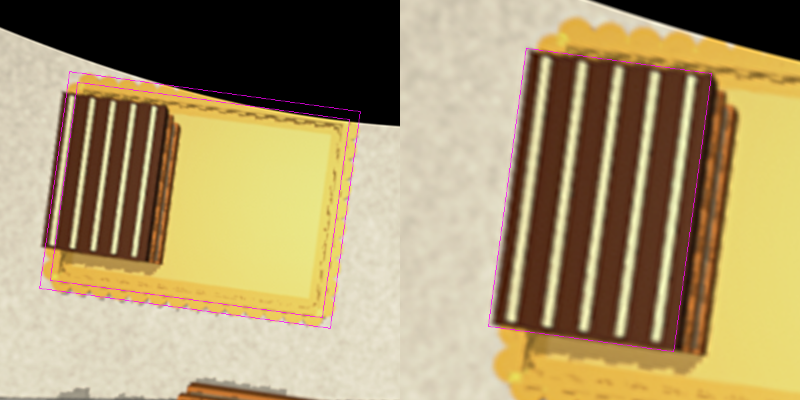

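The tray and neighbour fit at (653.3, 119.5, -7.8°), so the free place is at (648, 81.8). Carrying the slice there.

arm_command(
  plan=[
    {"dx": 0.2, "dy": -0.1, "dz": -0.5, "wx": -0.1, "wy": 0, "wz": 0.07},
    {"dx": 0.5, "dy": -0.15, "dz": -0.9, "wx": 0, "wy": 0, "wz": 0},
    {"dx": 0.5, "dy": -0.15, "dz": -0.9, "wx": 0, "wy": 0, "wz": 0},
    {"dx": 0.5, "dy": -0.15, "dz": -0.9, "wx": 0, "wy": 0, "wz": 0},
    {"dx": 0.5, "dy": -0.15, "dz": -0.9, "wx": 0, "wy": 0, "wz": 0},
    {"dx": 0.5, "dy": -0.15, "dz": -0.9, "wx": 0, "wy": 0, "wz": 0},
    {"dx": 0.5, "dy": -0.1, "dz": -0.7, "wx": 0, "wy": 0, "wz": 0},
    {"dx": 0.3, "dy": 0, "dz": -0.3, "wx": 0, "wy": 0, "wz": 0},
    {"dx": 0, "dy": 0, "dz": 0, "wx": 0, "wy": 0, "wz": 0},
  ],
)

```text
time_s: 33.42
tcp_pos: [0.648, 0.0708, 0.0771]
eef_rot: [72.9, 89.9, -115.1]
contact_force: [-0.3, 0.6, -0.9]
gripper_width: 0.0558
```

Run:
```python
from h import *
goto(648,81.8,26,82.2)
```

```text
t 33.42 tcp [648.   70.8  77.1] jaw az -98.0 w 55.8 tilt [-0.001 -0.002 -1.   ] j6 59 j1 23 F [-0.3  0.6 -0.9]
rot shares [-0.03  0.01 -0.03]
shift now-frame [ 2.56 -0.55  0.08]  after-turn frame [ 2.56 -0.54  0.08]
```

arm_command(
  plan=[
    {"dx": 0.4, "dy": -0.54, "dz": 0.08, "wx": -0.03, "wy": 0, "wz": -0.03},
    {"dx": 0.7, "dy": -0.02, "dz": 0.03, "wx": 0, "wy": 0, "wz": 0},
    {"dx": 0.7, "dy": 0, "dz": 0.03, "wx": 0, "wy": 0, "wz": 0},
    {"dx": 0.2, "dy": 0, "dz": 0, "wx": 0, "wy": 0, "wz": 0},
    {"dx": 0, "dy": 0, "dz": 0, "wx": 0, "wy": 0, "wz": 0},
  ],
)

```text
time_s: 33.83
tcp_pos: [0.6446, 0.0819, 0.0364]
eef_rot: [-27.7, 89.9, 144.4]
contact_force: [0.2, -0.5, -0.7]
gripper_width: 0.056
```

Run:
```python
from h import *
goto(648,81.8,25,82.2)
wlook([],'w15')
```

```text
t 33.83 tcp [644.6  81.9  36.4] jaw az -97.9 w 56.0 tilt [-0.001  0.001 -1.   ] j6 58 j1 24 F [ 0.2 -0.5 -0.7]
rot shares [-0.02  0.01  0.01]
shift now-frame [ 0.57 -0.02 -0.17]  after-turn frame [ 0.57 -0.02 -0.17]
```

View pics/w15.png

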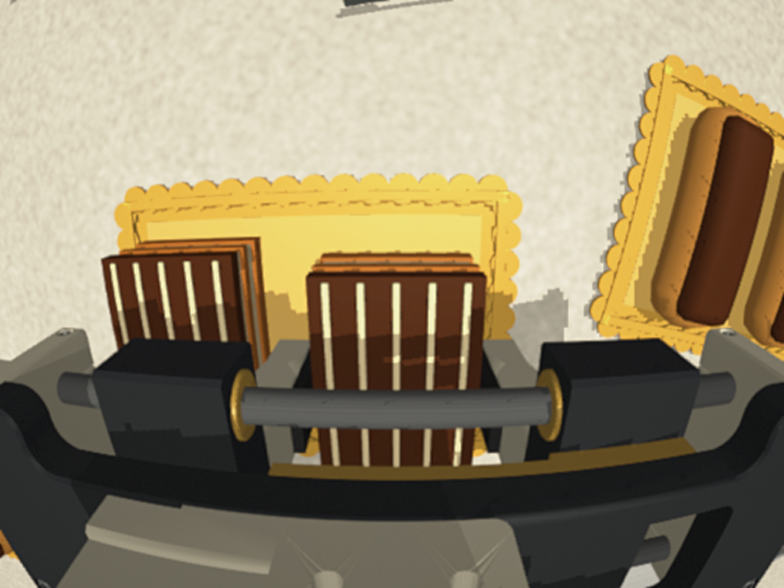

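arm_command(
  plan=[
    {"dx": 0.25, "dy": -0.02, "dz": -0.16, "wx": -0.02, "wy": 0, "wz": 0},
    {"dx": 0.15, "dy": 0, "dz": 0.02, "wx": 0, "wy": 0, "wz": 0},
    {"dx": 0.08, "dy": 0, "dz": 0.02, "wx": 0, "wy": 0, "wz": 0},
  ],
)

```text
time_s: 34.13
tcp_pos: [0.6483, 0.0828, 0.0296]
eef_rot: [-140.1, 89.8, 32.2]
contact_force: [0.4, -0.3, -0.3]
gripper_width: 0.0558
```

Run:
```python
from h import *
goto(648,81.8,25,82.2)
```

```text
t 34.13 tcp [648.3  82.8  29.6] jaw az -97.7 w 55.8 tilt [ 0.003  0.002 -1.   ] j6 58 j1 24 F [ 0.4 -0.3 -0.3]
rot shares [ 0.01 -0.04  0.03]
shift now-frame [0.23 0.05 0.01]  after-turn frame [0.23 0.05 0.01]
```

arm_command(
  plan=[
    {"dx": 0.15, "dy": 0.05, "dz": 0.02, "wx": 0, "wy": -0.04, "wz": 0.03},
    {"dx": 0.1, "dy": 0, "dz": 0.02, "wx": 0, "wy": 0, "wz": 0},
    {"dx": 0.04, "dy": 0, "dz": 0, "wx": 0, "wy": 0, "wz": 0},
  ],
)

```text
time_s: 34.38
tcp_pos: [0.6479, 0.0821, 0.0249]
eef_rot: [-152.7, 89.9, 19.6]
contact_force: [-5.4, 1.3, 11.5]
gripper_width: 0.0558
```

Run:
```python
from h import *
goto(648,81.8,25,82.2)
```

```text
t 34.38 tcp [647.9  82.1  24.9] jaw az -97.7 w 55.8 tilt [ 0.001  0.    -1.   ] j6 58 j1 24 F [-5.4  1.3 11.5]
rot shares [ 0.02 -0.01  0.01]
shift now-frame [-0.    0.01 -0.01]  after-turn frame [-0.    0.01 -0.01]
```

arm_command(
  plan=[
    {"dx": -0.03, "dy": 0, "dz": 0, "wx": 0, "wy": 0, "wz": 0},
    {"dx": 0, "dy": 0, "dz": 0, "wx": 0, "wy": 0, "wz": 0},
    {"dx": 0, "dy": 0, "dz": 0, "wx": 0, "wy": 0, "wz": 0},
  ],
  fingers=-0.4,
)

```text
time_s: 34.63
tcp_pos: [0.6483, 0.0822, 0.0261]
eef_rot: [-155.7, 89.9, 16.6]
contact_force: [-0.2, -0.3, 0.8]
gripper_width: 0.0614
```

Run:
```python
from h import *
goto(648,81.8,130,82.2)
```

```text
t 34.63 tcp [648.3  82.2  26.1] jaw az -97.7 w 61.4 tilt [ 0.002  0.001 -1.   ] j6 58 j1 24 F [-0.2 -0.3  0.8]
rot shares [ 0.02 -0.03  0.01]
shift now-frame [-5.19  0.02  0.  ]  after-turn frame [-5.19  0.02  0.01]
```

arm_command(
  plan=[
    {"dx": -0.4, "dy": 0, "dz": 0, "wx": 0, "wy": -0.03, "wz": 0.01},
    {"dx": -0.8, "dy": 0, "dz": 0, "wx": 0, "wy": 0, "wz": 0},
    {"dx": -1, "dy": 0, "dz": 0, "wx": 0, "wy": 0, "wz": 0},
    {"dx": -1, "dy": 0, "dz": 0, "wx": 0, "wy": 0, "wz": 0},
    {"dx": -1, "dy": 0, "dz": 0, "wx": 0, "wy": 0, "wz": 0},
    {"dx": -1, "dy": 0, "dz": 0, "wx": 0, "wy": 0, "wz": 0},
    {"dx": -1, "dy": 0, "dz": 0.8, "wx": 0, "wy": 0, "wz": 0},
    {"dx": -1, "dy": 0, "dz": 1, "wx": 0, "wy": 0, "wz": 0},
    {"dx": 0, "dy": 0, "dz": 1, "wx": 0, "wy": 0, "wz": 0},
    {"dx": 0, "dy": 0, "dz": 1, "wx": 0, "wy": 0, "wz": 0},
    {"dx": 0, "dy": 0, "dz": 1, "wx": 0, "wy": 0, "wz": 0},
    {"dx": 0, "dy": 0, "dz": 1, "wx": 0, "wy": 0, "wz": 0},
    {"dx": 0, "dy": 0, "dz": 1, "wx": 0, "wy": 0, "wz": 0},
    {"dx": 0, "dy": 0, "dz": 0.5, "wx": 0, "wy": 0, "wz": 0},
  ],
)

```text
time_s: 35.8
tcp_pos: [0.5009, 0.1012, 0.1844]
eef_rot: [-150.2, 89.8, 22.0]
contact_force: [0.2, -0.7, 0.1]
gripper_width: 0.0615
```

```bash
python3 - <<'E'
from h import *
goto(648,81.8,130,82.2)
wlook(['slice'],'w16')
for n in ['top','scene']:
    p,d=r.capture(n); save('end_'+n+'.png',p,1.4)
    W=cloud(n,d,r.camera_model(n))
    for q in ['bun','doughnut','croissant']:
        for k in r.cut_out(n,q)[:4]:
            P=W[k['mask']&(d>0)]
            if len(P)>20:
                (cx,cy),(w,h),a=cv2.minAreaRect((P[:,:2]*1000).astype(np.float32)); print(n,q,round(k['score'],2),round(cx),round(cy),round(w),round(h),'ztop',round(np.percentile(P[:,2],95)*1000))
E
python3 obj.py w16 ob16.png 39 648 81.8 -7.8 42 28
```

```text
t 35.80 tcp [500.9 101.2 184.4] jaw az -97.9 w 61.5 tilt [ 0.003  0.001 -1.   ] j6 49 j1 33 F [ 0.2 -0.7  0.1]
rot shares [-0.01 -0.04  0.02]
shift now-frame [ 2.74 -0.04 -7.41]  after-turn frame [ 2.72 -0.04 -7.42]
slice 0.83 [250.   0.  65.  87.] med [642.  83.  38.] ztop 39 rect 643.7 83.0 57 78 82.4
top bun 0.68 379 310 35 63 ztop 45
top doughnut 0.62 526 -343 63 61 ztop 33
top croissant 0.75 463 5 112 62 ztop 43
scene bun 0.89 512 361 61 100 ztop 47
scene bun 0.63 376 319 60 100 ztop 44
scene doughnut 0.92 533 -345 60 64 ztop 31
scene croissant 0.94 468 3 108 58 ztop 41
```

View pics/ob16.png

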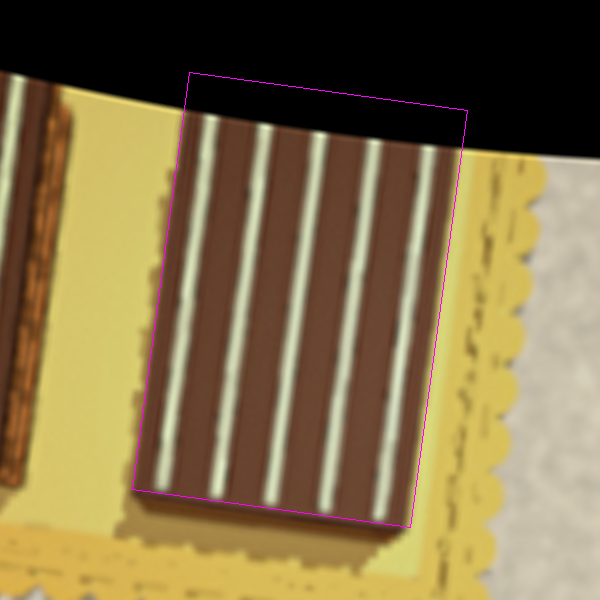

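View pics/end_top.png

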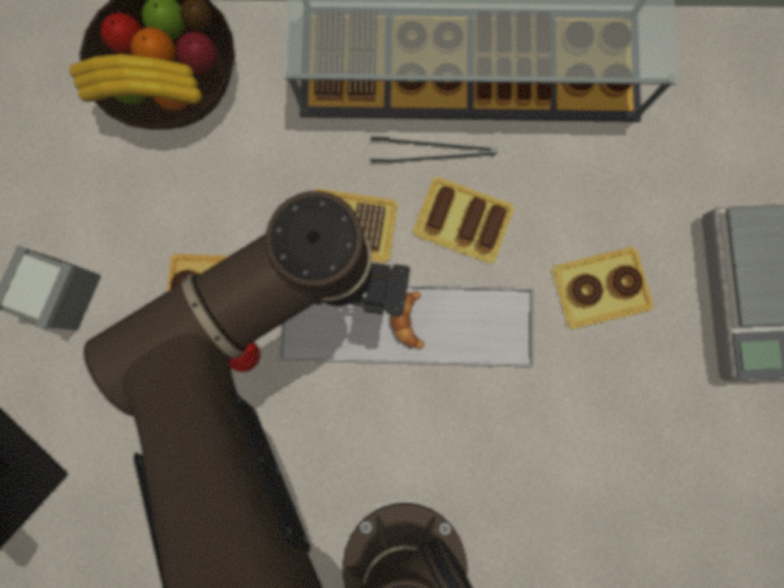

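View pics/end_scene.png

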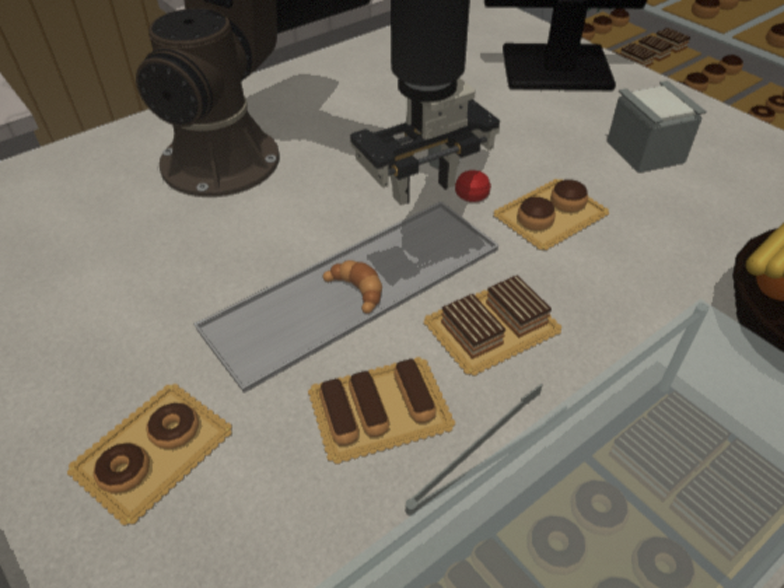

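The end views show all four pastries upright on their trays. The slice's outline matches its target, and the croissant at (463, 5) hasn't moved. Handing in.

Run:
```python
from h import *
s=r.get_state(); print(s['time_s'],np.abs(s['qd']).max(),s['contact_force'])
print(r.close_job())
```

```text
36.3 0.2690012126585836 [-0.74468751 -0.01450104  0.24673359]
the job is handed in; nothing more can be done
None
```

I moved the doughnut, éclair, bun and slice, in that order, from the long tray to the free places on their own display trays, and handed the job in at 36.3 s. The croissant and the red look-alike were not touched. Each pastry touched down at about 10–12 N at the wrist.

| Pastry | Last check | Result |
|---|---|---|
| Doughnut | Overhead camera after placing | at (526, -343) mm, free place (526, -344) mm |
| Éclair | Wrist camera after placing | about 1 mm from the middle, parallel to its neighbours |
| Bun | Arm position at release, plus the scene picture | released at (522, 353) mm, free place (522, 351.5) mm; looks level beside its neighbour |
| Slice | Wrist camera outline after placing | matches the target to about 1 mm, parallel to its neighbour |
| Croissant | Overhead camera, start and end | still at about (463, 5) mm |

- **Bun not measured closely:** in the final overhead view the arm hid the bun tray. The scene camera's depth estimate put the bun about 10 mm off in both x and y. It put the untouched red ball about 13 mm off in x as well, so I relied on the picture and the release position instead.
- **Scene camera and the doughnut:** it also read the doughnut about 7 mm further out in x than the overhead camera did.

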